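# Show the tweezers at the marked gap to the bench camera

### The arm

A 6-joint arm with a two-finger parallel gripper is mounted at the origin on the work surface. World frame = base frame: x ahead of the robot, y to its left, z up, the work surface at z = 0. Lengths are in mm, angles in rad, forces in N, time in s.
With the tool pointing down it reaches from about 275 to 750 mm from the base axis. Payload 10.2 kg.
Tool frame: the origin (TCP) lies at the centre of the arm's flange, where the gripper is bolted on; the fingertips stand ctrl.tip_reach ahead of it and the grasp point (between the pads) lies 155 mm ahead of it (ctrl.tip_reach is the distance from the TCP to the fingertips, in mm); z points along the fingers, y is the direction in which the jaws open and shut (so a half turn about z gives the same grasp; the last joint's range is limited). The gripper opens to 85 mm and grips with 20 to 120 N. Pads are 22 mm wide; open, the fingers measure 114 mm over their backs; the gripper's body (76 mm by 85 mm) begins 54 mm behind the grasp point. The pads swing forward as they close: fully open they stand 13 mm farther back than shut.
Start: joints at [-0.223, 0.313, 1.498, -0, 1.331, -0.223], TCP at [525.007, -0.014, 404.694] pointing down, gripper open.
Joint ranges: [-2.94, 2.94], [-0.97, 2.17], [0.19, 2.56], [-1.23, 4.37], [0.02, 3.11], [-2.88, 2.88]. Speed limits (rad/s): [2.39, 2.39, 3.01, 3.14, 3.14, 3.14].

### API

Orientations are given as a unit quaternion [w, x, y, z].
In Python, from rig import ctrl, viewer gives the robot as it stands.
- The arm moves only by the tool drive_tool, never from a script. Its argument "rows" is a list that holds one entry, the list of rows, each a list of 6 numbers: the shift along the world's x, y, z normalised to -1 to 1, where 1 is 0.1 m, then the turn, a rotation vector about the world's x, y, z normalised to -1 to 1, where 1 is 90 degrees. A call has 1 to 10 rows; each row is the pose to reach, as a shift and turn from the pose measured when the call began; what a row does not reach only later rows make up. A row lasts 1/8 s, in which the tool goes at most 62.5 mm and 10.7 degrees, less where a joint would pass 70% of its speed; a pose out of reach is approached as far as the arm can. A call with a number of a shift or a turn outside -1 to 1 is refused whole. A call with a gripper value outside its range is refused whole. "fingers" is the opening, from -1 (shut) to 1 (fully open), set as the call begins (left out, the last holds). The fingers move at their own pace and stop on an object; "force" is the grip in N (left out, the last holds). Time passes only in rows, so rows that repeat a pose let the fingers close. It gives the time, the measured TCP pose, the force and the opening at its end, in the units of the state.
- ctrl.sense(): the state, without advancing time (a new reading comes with each control period).
- viewer.capture(name): name is "scene" or "side" or "wrist"; returns the picture (420x560x3 uint8, red, green, blue); there is no depth.
- viewer.calibration(name): a dict with "mtx" (3x3 intrinsics, pixels), "extrinsics" (4x4, takes a point from camera to world coordinates). Camera axes: x right, y up, looking along -z (the intrinsics and any distortion apply to the point x, -y, -z); pixel columns grow to the right and rows downward; lengths in mm; the calibration is good to about 2 mm. A picture is of the moment at which its call begins: read the wrist's pose just before it. calibration takes no time and is no camera call; for the wrist camera it gives the pose at the moment of the call.
- ctrl.finish_job(): hands the job in, once; it reports no verdict.
The state is a dict: "time_s": time; "joints": joint angles; "dq": joint speeds; "tau": joint torques, N m; "eef_pos": TCP position; "ee_rot": TCP orientation; "force": force on the tool from outside, world axes, zero at the start; "wrist_torque": the same for the moment, N m; "grip_width": opening from 0.0 (shut) to 1.0 (fully open).
Only numpy, scipy, OpenCV 4.12 (cv2) and the standard library are available. Lean on these libraries where they do the work, as an engineer would, in place of code of your own. Each camera call takes 0.05 s, during which the arm holds its last target.

### The job

First swivel and tilt the bench camera by its orange ball until its lens looks straight at the middle of the gauge block, and let go of it. Then pick the sprung tweezers up from their wooden rest by the blue pads, bring the tips just above the gauge's white face without touching it, one tip over each red line at the middle of the lines, and squeeze until the tip gap matches the 14 mm between the lines. Finish while still holding the tweezers steady and clear of everything at that gap, camera still aimed, with the brass weight, the beaker and the grey tin left where they stand.

Things in the scene. Friction and masses are not known exactly. Their poses are not given: they have to be found in the camera images.
- ball (a point): centre of the orange ball handle, 20 mm in diameter, on a thin rod (7 mm) straight behind the camera head, free to be pinched from above. Lens axis, pivot and ball are in one line, the ball 80 mm behind the pivot: the camera looks at a point when the ball is on the line from that point through the pivot, beyond the pivot
- pivot (a point): where the camera's vertical swivel axis and level tilt axis cross, 135 mm above the bench. The camera is a grey box 62 x 46 x 44 mm with a black lens, in an aluminium yoke on a post with a fixed dark round foot of 50 mm radius. Both joints are stiff (some 1.5 N at the ball) and stay where they are left
- lens (a point): centre of the front of the camera's lens, 49 mm ahead of the pivot; its x axis is the direction of sight, z is up on the camera
- swivel (a joint): camera swivel, rad; grows anticlockwise seen from above, range -1.5 to 1.5
- tilt (a joint): camera tilt, rad; 0 looks level, grows as the lens tips down (and the ball goes up), range -0.5 to 0.9
- marks (a point): middle of the white top face of the gauge block (90 mm long, 60 mm wide, 30 mm high, fixed), half-way between the two red lines; z up, x along the lines (each 70 mm long), y across; lines at y = -7 mm and +7 mm. A thin black line crosses them at x = 0
- gauge: the grey gauge block itself, origin under its centre, axes as marks
- rest: wooden rest of the tweezers, fixed, origin under it on the bench: a foot 200 x 40 x 6 mm along its x, with two cross-bars 16 x 70 mm, 26 mm high, at x = -90 and +60 mm. The tweezers lie flat across the bars with their pads within 8 mm of the point over the origin and their axis roughly along x
- grip (a point): point half-way between the tweezers' two blue grip pads, half-way up; 32 mm above the bench on the rest. x points to the tips, y to the left leg, z up. Tail end 119 mm behind, leg hinges 105 mm behind, tips 85 mm ahead. Legs 12 mm high, pads 30 mm long and 24 mm high
- tweezers: the tweezers (steel, some 70 g, flat on the rest); origin and axes as grip. Free: pads' outer faces 40 mm apart, tip gap 36 mm; at a 14 mm tip gap the faces are parallel and 28 mm apart. The tip gap changes about 1.8 mm per mm of pad width. Each leg pushes out with about 2 N at the pads when free, 5 N at the 14 mm gap
- tail (a point): rear end of the tweezers, half-way up
- left_tip (a point): inner face of the left (+y) leg's black tip at its end, half-way up (the tip is 10 mm high). Distance to right_tip is the tip gap
- right_tip (a point): the same for the right (-y) leg
- left_leg (a joint): closing angle of the left leg, rad: 0 free, 0.09 stop. The tip gap is about 36 mm less 190 mm times the sum of both legs' angles (14 mm at 0.058 each)
- right_leg (a joint): the same for the right leg
- weight: bystander: brass weight, 38 mm in diameter, 56 mm high, origin under it
- beaker: bystander: glass beaker, 68 mm in diameter, 85 mm high, origin under it
- tin: bystander: grey tin, 52 mm in diameter, 48 mm high, origin under it

How it is judged:
By the outcome, as a careful person would: the job done as asked, in the order asked, and still so for the second after the job is handed in, while the arm keeps its last pose, push and grip.
It also fails if it takes over 58 s, if anything falls off the work surface, if the arm or the gripper's body presses on something with over 40 N, if the wrist force passes 120 N, or if a joint passes its speed limit or range.

## Working session

There is one attempt and no reset: what is moved stays moved. The work goes in short steps, Python scripts to look and compute and a tool call to move; the robot and the scene stay as the last step left them, time stands still between calls to the robot, and variables do not carry over. Pictures are saved under pics/ and viewed, and the job is handed in when it is done.

Besides the shell and the picture viewer there is one more tool, called after "Request:" as a command line: name --argument value ..., lists and objects as JSON in quotes. drive_tool: Moves the arm, as the interface text tells. Scaled input: -1 to 1 covers 0.1 m each way for a shift and 90 degrees each way for a turn. Its arguments: {"type":"object","properties":{"rows":{"type":"array","items":{"type":"array","items":{"type":"array","items":{"type":"number"}}}},"fingers":{"type":"number"},"force":{"type":"number"}},"required":["rows"]}

```bash
ls; mkdir -p pics; cat > h.py <<'E'
import numpy as np, cv2
from rig import ctrl, viewer
def snap(n,f):
    c=viewer.calibration(n); im=viewer.capture(n); cv2.imwrite(f'pics/{f}.png',im[:,:,::-1]); np.savez(f'pics/{f}.npz',m=c['mtx'],e=c['extrinsics'],**({'d':c['dist']} if 'dist' in c else {}))
    return im,c
def load(f):
    z=np.load(f'pics/{f}.npz'); return cv2.imread(f'pics/{f}.png')[:,:,::-1],z['m'],z['e']
def ray(f,uv):
    z=np.load(f'pics/{f}.npz'); m,e=z['m'],z['e']
    p=np.linalg.inv(m)@np.array([uv[0],uv[1],1.]); d=e[:3,:3]@np.array([p[0],-p[1],-p[2]])
    return e[:3,3],d/np.linalg.norm(d)
def plane(f,uv,h):
    o,d=ray(f,uv); return o+d*(h-o[2])/d[2]
def tri(obs):
    A=np.zeros((3,3));b=np.zeros(3);R=[]
    for f,uv in obs:
        o,d=ray(f,uv);P=np.eye(3)-np.outer(d,d);A+=P;b+=P@o;R.append((P,o))
    x=np.linalg.solve(A,b); return x,[round(float(np.linalg.norm(P@(x-o))),2) for P,o in R]
def proj(f,X):
    z=np.load(f'pics/{f}.npz'); m,e=z['m'],z['e']
    c=e[:3,:3].T@(np.array(X)-e[:3,3]); p=m@np.array([c[0],-c[1],-c[2]]); return p[:2]/p[2]
E
python3 - <<'E'
from h import *
for n in ['scene','side','wrist']:
    im,c=snap(n,n+'0'); print(n,c)
print(ctrl.sense(),ctrl.tip_reach)
E
```

```text
pics
scene {'mtx': array([[497.97125607,   0.        , 286.78224445],
       [  0.        , 497.97125607, 207.20041769],
       [  0.        ,   0.        ,   1.        ]]), 'extrinsics': array([[ 3.77028396e-01, -7.58397665e-01,  5.31679010e-01,
         1.12093149e+03],
       [ 9.26081236e-01,  3.17938429e-01, -2.03196212e-01,
        -1.79092346e+02],
       [-1.49376564e-02,  5.68988696e-01,  8.22209663e-01,
         9.86292697e+02],
       [ 0.00000000e+00,  0.00000000e+00,  0.00000000e+00,
         1.00000000e+00]])}
side {'mtx': array([[385.60994055,   0.        , 277.82275033],
       [  0.        , 385.60994055, 206.0436635 ],
       [  0.        ,   0.        ,   1.        ]]), 'extrinsics': array([[ 9.92354084e-01,  7.42792035e-02, -9.85696321e-02,
         4.72866108e+02],
       [-1.23398569e-01,  5.81034369e-01, -8.04469922e-01,
        -6.58744507e+02],
       [-2.48304108e-03,  8.10482364e-01,  5.85757776e-01,
         5.86269336e+02],
       [ 0.00000000e+00,  0.00000000e+00,  0.00000000e+00,
         1.00000000e+00]])}
wrist {'mtx': array([[315.46659076,   0.      
[... 467 characters left out ...]
000e+00]])}
{'time_s': 0.15, 'joints': array([-2.23388286e-01,  3.13321573e-01,  1.49823711e+00, -1.39159873e-05,
        1.33099256e+00, -2.23388625e-01]), 'dq': array([-0.00036823, -0.00213993, -0.00268421, -0.00181463,  0.00104437,
        0.00044479]), 'tau': array([ 1.79854873e-03, -4.12368500e+01, -2.59796566e+01, -1.57318855e-04,
        3.17765021e-03, -3.62555340e-05]), 'eef_pos': array([ 5.24978690e+02, -2.31034302e-03,  4.04275989e+02]), 'ee_rot': array([-4.01971705e-04,  7.07105410e-01,  7.07107990e-01, -2.61129314e-04]), 'force': array([-0.09619138, -0.6260638 , -0.26603936]), 'wrist_torque': array([-0.01057364, -0.04130795,  0.01192936]), 'grip_width': 0.9981936728744114} 173.4
```

View pics/scene0.png

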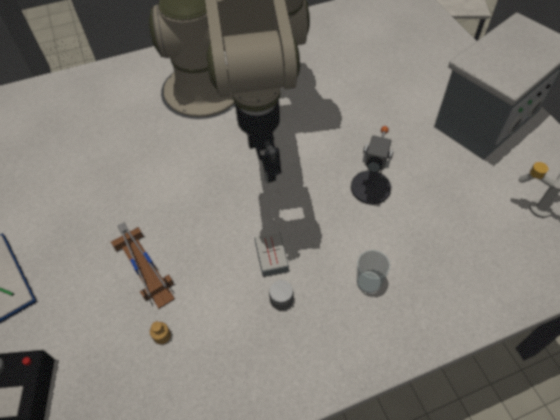

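View pics/side0.png

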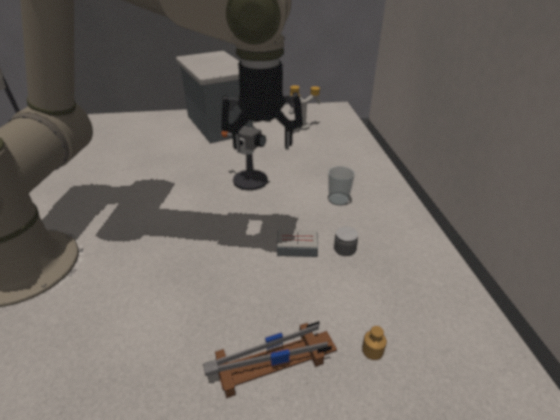

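View pics/wrist0.png

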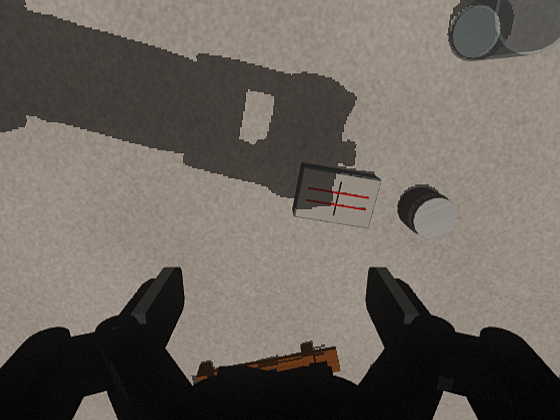

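```bash
python3 - <<'E'
from h import *
np.set_printoptions(precision=1,suppress=True)
print('ball',tri([('scene0',(384,129)),('side0',(226,133))]))
print('head',tri([('scene0',(378,152)),('side0',(247,142))]))
print('foot',plane('scene0',(371,188),3),plane('side0',(250,180),3))
print('pads',plane('scene0',(143,263),32),plane('side0',(277,349),32))
print('tin',plane('scene0',(281,290),48),'weight',plane('scene0',(160,331),20),'beaker',plane('scene0',(370,280),3))
print('marks',[plane('wrist0',(338,198),30),plane('scene0',(272,252),30)])
for uv in [(113,238),(123,226),(167,290),(160,305)]: print(plane('scene0',uv,26))
E
```

```text
ball (array([450.5, 325.1, 130.5]), [0.72, 0.72])
head (array([503.9, 281.9, 122.6]), [2.38, 2.38])
foot [512.  276.6   3. ] [508.  278.1   3. ]
pads [ 519.6 -287.1   32. ] [ 516.  -290.2   32. ]
tin [701.3 -36.2  48. ] weight [ 678.9 -291.5   20. ] beaker [733.4 158.3   3. ]
marks [array([594.3, -17.4,  30. ]), array([601. , -17.9,  30. ])]
[ 426.4 -336.5   26. ]
[ 403.  -308.9   26. ]
[ 599.1 -255.3   26. ]
[ 626.7 -277.2   26. ]
```

Request:
drive_tool --rows '[[[-0.1, 0.5, 0.1, 0, 0, 0], [-0.2, 1, 0.2, 0, 0, 0], [-0.2, 1, 0.2, 0, 0, 0]]]'

```text
time_s: 0.52
eef_pos: [504.3, 102.5, 425.0]
ee_rot: [-0.0, 0.706, 0.708, 0.0]
force: [-0.1, -1.2, 0.2]
grip_width: 0.998
```

Request:
drive_tool --rows '[[[-0.1, 0.5, 0, 0, 0, 0], [-0.1, 1, 0, 0, 0, 0], [-0.1, 1, 0, 0, 0, 0], [-0.1, 1, 0, 0, 0, 0]]]'

```text
time_s: 1.02
eef_pos: [494.5, 201.7, 424.6]
ee_rot: [-0.0, 0.706, 0.708, -0.0]
force: [0.8, -0.5, -0.9]
grip_width: 1.002
```

```bash
python3 - <<'E'
from h import *
for n in ['scene','side','wrist']:
    im,c=snap(n,n+'1')
print(ctrl.sense())
E
```

```text
{'time_s': 1.175, 'joints': array([1.66926414e-01, 3.18800560e-01, 1.43665324e+00, 3.89030334e-04,
       1.38610619e+00, 1.64645189e-01]), 'dq': array([ 0.00203931, -0.00013442, -0.00260711,  0.00052096, -0.00103157,
        0.00159168]), 'tau': array([ 2.73207938e-01, -4.18472779e+01, -2.64210749e+01,  5.57887513e-03,
       -2.71828094e-04, -8.24093178e-03]), 'eef_pos': array([494.57492066, 201.30417447, 424.86284919]), 'ee_rot': array([-1.46178012e-04,  7.06325058e-01,  7.07887615e-01,  1.24334732e-04]), 'force': array([-0.13567417, -0.51286789,  0.34652846]), 'wrist_torque': array([-0.01536112, -0.00150102, -0.01158691]), 'grip_width': 0.9970110843740134}
```

View pics/wrist1.png

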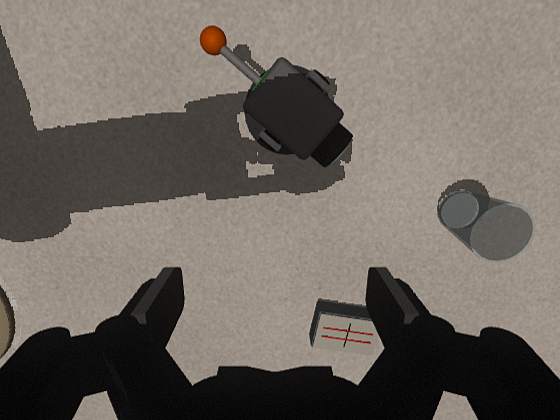

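View pics/side1.png

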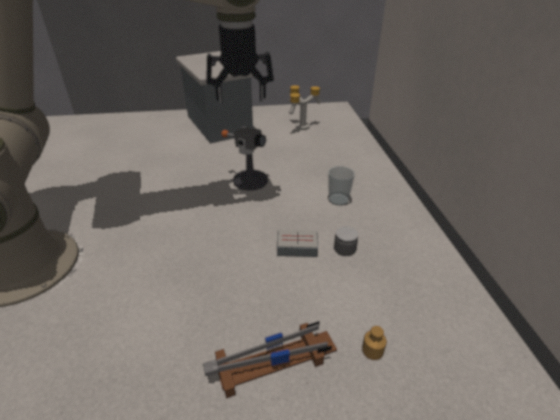

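Request:
drive_tool --rows '[[[-0.1, 0.5, 0.1, 0, 0, 0.06], [-0.2, 1, 0.2, 0, 0, 0.2], [-0.2, 1, 0.2, 0, 0, 0.3], [-0.2, 1, 0.2, 0, 0, 0.3], [-0.2, 1, 0.2, 0, 0, 0.3]]]'

```text
time_s: 1.8
eef_pos: [474.9, 300.4, 444.8]
ee_rot: [-0.0, 0.524, 0.852, -0.0]
force: [-0.1, 0.5, -0.6]
grip_width: 1.003
```

```bash
python3 - <<'E'
from h import *
for n in ['wrist']:
    im,c=snap(n,n+'2')
s=ctrl.sense();print(s['time_s'],s['eef_pos'],s['ee_rot'])
E
```

```text
1.85 [474.924632   300.49463125 444.79542181] [-2.09566835e-04  5.23423281e-01  8.52072781e-01 -1.70799781e-05]
```

View pics/wrist2.png

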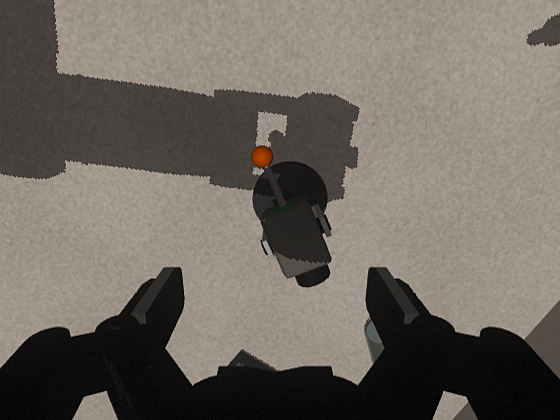

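```bash
python3 - <<'E'
from h import *
np.set_printoptions(precision=2,suppress=True)
ball={}
for f in ['scene1','side1','wrist1','wrist2']:
    im,m,e=load(f); h=cv2.cvtColor(im,cv2.COLOR_RGB2HSV)
    M=cv2.inRange(h,(5,180,90),(14,255,255)) if 'wrist' in f else cv2.inRange(h,(0,140,90),(14,255,255))
    n,l,s,c=cv2.connectedComponentsWithStats(M)
    for i in range(1,n):
        if s[i,4]>10: print(f,s[i],c[i])
for o in [('wrist1','wrist2')]:
    pass
print('ears',tri([('wrist1',(294,110)),('wrist2',(295,232))]))
print('foot w2',plane('wrist2',(290,201),10),'cross',plane('wrist1',(347,335),30))
E
python3 - <<'E'
import cv2
for f,b in [('scene1',(330,100,430,220)),('side1',(210,110,290,200)),('scene1',(240,220,310,310)),('wrist2',(230,130,350,300))]:
    im=cv2.imread(f'pics/{f}.png')[b[1]:b[3],b[0]:b[2]]
    cv2.imwrite(f'pics/z_{f}_{b[0]}.png',cv2.resize(im,None,fx=400/im.shape[0],fy=400/im.shape[0],interpolation=cv2.INTER_CUBIC))
a=[cv2.imread(f'pics/z_{n}.png') for n in ['scene1_330','side1_210','wrist2_230']]
cv2.imwrite('pics/zz1.png',cv2.resize(cv2.hconcat(a),(800,int(400*800/sum(x.shape[1] for x in a)))))
E
```

```text
scene1 [382 127   6   4  19] [384.16 128.68]
scene1 [ 23 357   7   7  36] [ 25.78 360.11]
side1 [222 130   5   5  22] [224.05 132.09]
wrist1 [200  26  25  28 528] [211.73  39.32]
wrist2 [252 146  20  21 326] [261.23 156.34]
ears (array([507.62, 277.93, 128.21]), [0.84, 0.84])
foot w2 [508.6  275.54  10.  ] cross [593.3  -17.59  30.  ]
```

View pics/zz1.png

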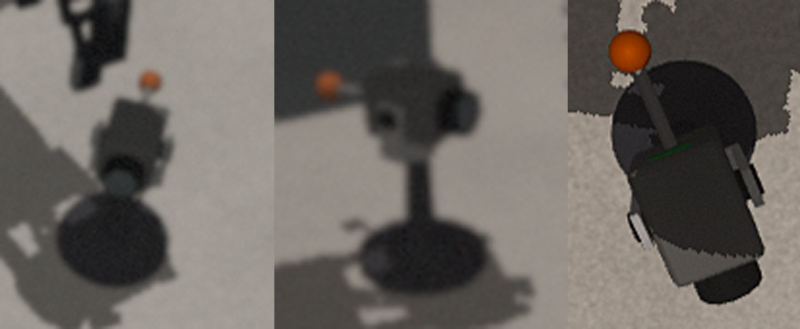

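```bash
python3 - <<'E'
from h import *
np.set_printoptions(precision=2,suppress=True)
print('ball',tri([('scene1',(384.2,128.7)),('side1',(224.1,132.1)),('wrist1',(211.7,39.3)),('wrist2',(261.2,156.3))]))
print('ball',tri([('wrist1',(211.7,39.3)),('wrist2',(261.2,156.3))]))
C={}
for f,b in [('scene1',(340,165,405,210)),('side1',(228,165,275,195))]:
    im,m,e=load(f); g=cv2.cvtColor(im,cv2.COLOR_RGB2GRAY)
    M=np.zeros_like(g); M[b[1]:b[3],b[0]:b[2]]=(g[b[1]:b[3],b[0]:b[2]]<60)*255
    M=cv2.morphologyEx(M,cv2.MORPH_OPEN,np.ones((5,5)))
    cs,_=cv2.findContours(M,cv2.RETR_EXTERNAL,cv2.CHAIN_APPROX_NONE); c=max(cs,key=cv2.contourArea)
    el=cv2.fitEllipse(cv2.convexHull(c)); C[f]=el[0]; print(f,el,plane(f,el[0],5))
    o=im[:,:,::-1].copy(); cv2.ellipse(o,el,(0,255,0),1); cv2.imwrite(f'pics/el_{f}.png',cv2.resize(o[b[1]-20:b[3]+10,b[0]-20:b[2]+20],None,fx=4,fy=4))
print(tri(list(C.items())))
# marks
for f in ['wrist0','wrist1','scene1','side1']:
    im,m,e=load(f); h=cv2.cvtColor(im,cv2.COLOR_RGB2HSV)
    M=cv2.inRange(h,(0,80,60),(6,255,255))|cv2.inRange(h,(172,80,60),(180,255,255))
    n,l,s,c=cv2.connectedComponentsWithStats(M,connectivity=8)
    for i in range(1,n):
        if s[i,4]>12: print(f,s[i],c[i],plane(f,c[i],30))
E
```

```text
ball (array([446.12, 328.49, 129.76]), [1.95, 1.43, 0.43, 0.59])
ball (array([445.61, 328.58, 129.71]), [0.09, 0.09])
scene1 ((370.3708801269531, 184.35459899902344), (39.671653747558594, 41.63740158081055), 156.32708740234375) [502.64 279.52   5.  ]
side1 ((250.89938354492188, 178.2580108642578), (26.467044830322266, 32.955467224121094), 80.34815979003906) [511.06 283.92   5.  ]
(array([509.34, 274.73,  12.35]), [1.94, 1.94])
wrist0 [308 187  61  12 141] [338.23 192.45] [594.18 -10.92  30.  ]
wrist0 [305 199  25   6  59] [317.61 201.32] [571.53 -21.25  30.  ]
wrist0 [331 203  35   8  84] [347.93 206.26] [606.15 -27.07  30.  ]
wrist1 [323 327  50   9  93] [347.15 330.65] [593.   -10.41  30.  ]
wrist1 [321 335  50   9  94] [345.53 339.09] [591.75 -24.38  30.  ]
scene1 [ 22 356   9   9  58] [ 25.83 360.36] [ 641.53 -546.28   30.  ]
```

```bash
python3 -c "
import cv2
a=cv2.imread('pics/el_scene1.png');b=cv2.imread('pics/el_side1.png');H=max(a.shape[0],b.shape[0])
p=lambda i:cv2.copyMakeBorder(i,0,H-i.shape[0],0,0,cv2.BORDER_CONSTANT)
cv2.imwrite('pics/zz2.png',cv2.hconcat([p(a),p(b)]))"
```

```text
(no output)
```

View pics/zz2.png

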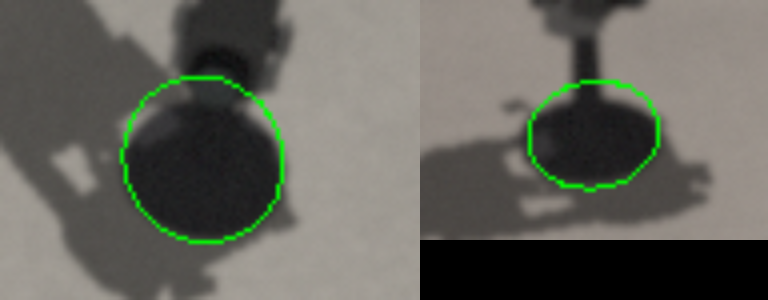

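Request:
drive_tool --rows '[[[-0.15, 0.14, -0.3, 0, 0, 0.11], [-0.293, 0.281, -0.6, 0, 0, 0.22], [-0.293, 0.281, -0.8, 0, 0, 0.261], [-0.293, 0.281, -0.85, 0, 0, 0.261], [-0.293, 0.281, -0.85, 0, 0, 0.261]]]' --fingers 0.1

```text
time_s: 2.48
eef_pos: [446.0, 328.2, 360.3]
ee_rot: [-0.0, 0.34, 0.94, 0.0]
force: [0.7, 0.4, 0.8]
grip_width: 0.55
```

```bash
python3 - <<'E'
from h import *
for n in ['wrist']:
    im,c=snap(n,n+'3')
s=ctrl.sense();print(s['time_s'],s['eef_pos'],s['ee_rot'],s['force'])
E
```

```text
2.525 [446.00566179 328.3001956  360.63433991] [2.71943265e-04 3.40175881e-01 9.40361714e-01 3.77666869e-04] [ 0.58134473  0.19199014 -0.32396898]
```

View pics/wrist3.png

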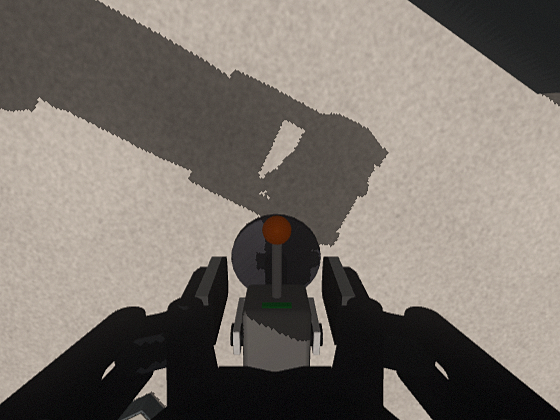

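```bash
python3 - <<'E'
from h import *
np.set_printoptions(precision=2,suppress=True)
im,m,e=load('wrist3'); h=cv2.cvtColor(im,cv2.COLOR_RGB2HSV)
M=cv2.inRange(h,(5,180,90),(14,255,255));n,l,s,c=cv2.connectedComponentsWithStats(M)
i=1+np.argmax(s[1:,4]);print(s[i],c[i],tri([('wrist1',(211.7,39.3)),('wrist2',(261.2,156.3)),('wrist3',c[i])]))
# foot: predict circle rim vs image for hypotheses
for H in (0,6,12): print(H,plane('wrist3',(276.5,213.5),H),plane('wrist3',(232,258),H),plane('wrist3',(321,258),H))
E
```

```text
[269 223  15  15  89] [276.34 230.13] (array([445.54, 328.64, 129.09]), [0.1, 0.2, 0.12])
0 [469.59 309.83   0.  ] [478.23 236.24   0.  ] [543.65 314.7    0.  ]
6 [468.04 311.07   6.  ] [476.53 238.82   6.  ] [540.76 315.85   6.  ]
12 [466.5  312.31  12.  ] [474.83 241.4   12.  ] [537.87 317.    12.  ]
```

Request:
drive_tool --rows '[[[0, 0, -0.3, 0, 0, 0], [0, 0, -0.6, 0, 0, 0], [0, 0, -0.75, 0, 0, 0], [0, 0, -0.755, 0, 0, 0]]]'

```text
time_s: 3.02
eef_pos: [446.2, 328.3, 285.2]
ee_rot: [0.0, 0.341, 0.94, 0.0]
force: [1.0, 0.9, 1.1]
grip_width: 0.554
```

```bash
python3 - <<'E'
from h import *
for n in ['wrist']:
    im,c=snap(n,n+'4')
s=ctrl.sense();print(s['time_s'],s['eef_pos'],s['ee_rot'],s['force'])
E
```

```text
3.075 [446.32772735 328.33998491 285.92680717] [6.52674752e-04 3.40423589e-01 9.40271652e-01 7.57525497e-04] [-0.62534143 -0.13079487  0.32577221]
```

View pics/wrist4.png

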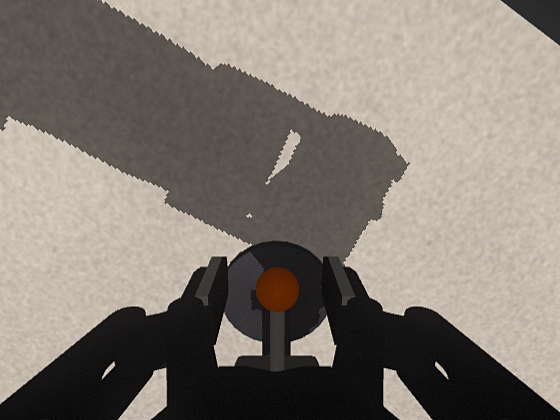

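Request:
drive_tool --rows '[[[0, 0, 0, 0, 0, 0], [0, 0, 0, 0, 0, 0], [0, 0, 0, 0, 0, 0], [0, 0, 0, 0, 0, 0]]]' --fingers -1 --force 35

```text
time_s: 3.58
eef_pos: [446.6, 328.4, 286.4]
ee_rot: [0.001, 0.34, 0.94, 0.001]
force: [3.1, 0.7, 1.6]
grip_width: 0.209
```

```bash
python3 - <<'E'
from h import *
for n in ['wrist']:
    im,c=snap(n,n+'5')
s=ctrl.sense();print(s['time_s'],s['eef_pos'],s['ee_rot'],s['force'],s['grip_width'])
E
```

```text
3.625 [446.56927319 328.37312267 286.32388773] [0.00125127 0.34041065 0.94027528 0.00119114] [3.30394404 0.54114588 1.74413214] 0.2040593049604334
```

View pics/wrist5.png

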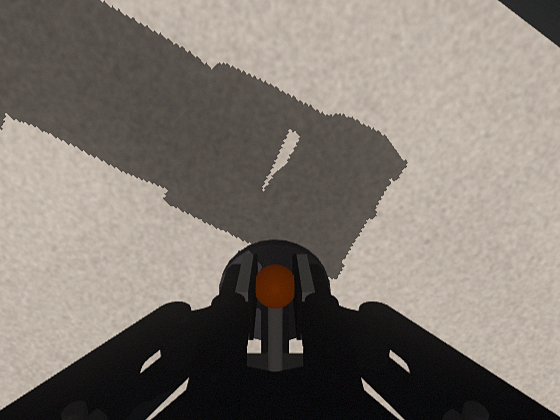

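```bash
python3 - <<'E'
import numpy as np
np.set_printoptions(precision=3,suppress=True)
P=np.array([507.8,277.5,135])
b=lambda y,t:P-80*np.array([np.cos(t)*np.cos(y),np.cos(t)*np.sin(y),-np.sin(t)])
B0=b(np.radians(-39.4),-.07);print(B0)
for s in np.linspace(0,1,9)[1:]: print((b(np.radians(-39.4-34.5*s),-.07+.4*s)-B0)/100, -34.5*s/90)
E
```

```text
[446.133 328.154 129.405]
[0.039 0.046 0.04 ] -0.04791666666666667
[0.082 0.088 0.08 ] -0.09583333333333334
[0.129 0.125 0.12 ] -0.14375
[0.181 0.156 0.16 ] -0.19166666666666668
[0.235 0.182 0.199] -0.23958333333333334
[0.291 0.201 0.238] -0.2875
[0.349 0.214 0.277] -0.33541666666666664
[0.407 0.221 0.315] -0.38333333333333336
```

Request:
drive_tool --rows '[[[0.039, 0.046, 0.04, 0, 0, -0.048], [0.082, 0.088, 0.08, 0, 0, -0.096], [0.129, 0.124, 0.12, 0, 0, -0.144], [0.181, 0.155, 0.16, 0, 0, -0.192], [0.235, 0.179, 0.199, 0, 0, -0.24], [0.292, 0.196, 0.238, 0, 0, -0.288], [0.351, 0.207, 0.277, 0, 0, -0.335], [0.41, 0.213, 0.315, 0, 0, -0.383], [0.41, 0.213, 0.315, 0, 0, -0.383], [0.41, 0.213, 0.315, 0, 0, -0.383]]]'

```text
time_s: 4.88
eef_pos: [487.3, 349.6, 317.2]
ee_rot: [0.001, 0.603, 0.798, 0.0]
force: [-0.8, 0.6, -3.2]
grip_width: 0.201
```

```bash
python3 - <<'E'
from h import *
for n in ['wrist','side','scene']:
    im,c=snap(n,n+'6')
s=ctrl.sense();print(s['time_s'],s['eef_pos'],s['ee_rot'],s['force'],s['grip_width'])
E
```

```text
5.025 [487.31324003 349.6063885  317.44047892] [1.26523513e-03 6.03433253e-01 7.97412482e-01 2.04954127e-04] [-1.22401028 -2.06158215 -2.94618891] 0.20514602017390107
```

View pics/wrist6.png

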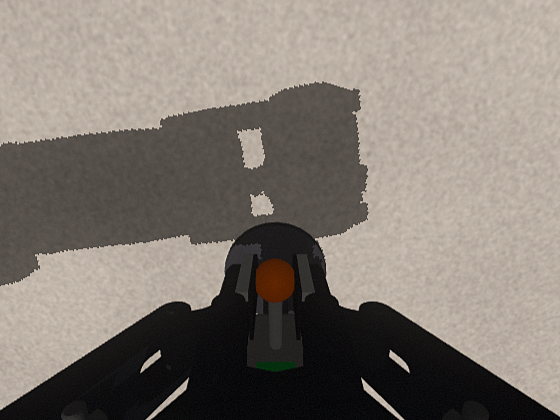

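View pics/side6.png

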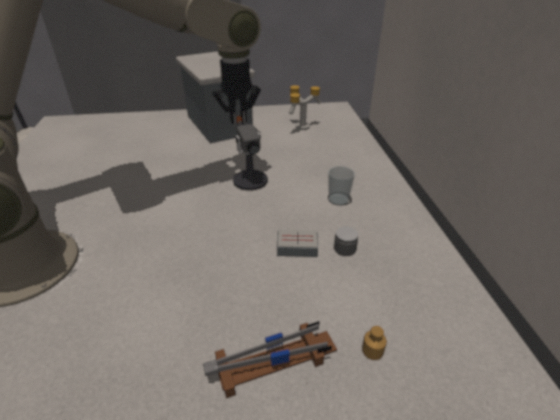

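Request:
drive_tool --rows '[[[0, 0, 0, 0, 0, 0], [0, 0, 0, 0, 0, 0], [0, 0, 0, 0, 0, 0]]]' --fingers 0.1

```text
time_s: 5.4
eef_pos: [487.4, 349.6, 317.7]
ee_rot: [0.001, 0.603, 0.797, 0.001]
force: [1.1, -0.1, 0.2]
grip_width: 0.554
```

Request:
drive_tool --rows '[[[0, 0, 0.3, 0, 0, 0], [0, 0, 0.7, 0, 0, 0], [0, 0, 0.9, 0, 0, 0], [0, 0, 0.9, 0, 0, 0]]]'

```text
time_s: 5.9
eef_pos: [487.4, 349.6, 409.1]
ee_rot: [0.002, 0.603, 0.797, 0.002]
force: [0.6, 0.3, -0.1]
grip_width: 0.548
```

```bash
python3 - <<'E'
from h import *
im,c=snap('wrist','wrist7')
s=ctrl.sense();print(s['time_s'],s['eef_pos'],s['ee_rot'],s['force'],s['grip_width'])
E
```

```text
5.95 [487.31229897 349.59121312 407.47556493] [1.56366312e-03 6.03344588e-01 7.97478788e-01 6.67285349e-04] [-0.56566892 -0.37645951 -0.49339996] 0.5473510915658729
```

Request:
drive_tool --rows '[[[0.05, -0.4, 0.2, 0, 0, 0], [0.1, -0.8, 0.4, 0, 0, 0], [0.1, -0.8, 0.4, 0, 0, 0], [0.1, -0.8, 0.4, 0, 0, 0]]]'

```text
time_s: 6.45
eef_pos: [497.3, 269.8, 446.1]
ee_rot: [0.001, 0.603, 0.797, -0.0]
force: [-0.0, -0.4, -0.7]
grip_width: 0.549
```

```bash
python3 - <<'E'
from h import *
im,c=snap('wrist','wrist8')
s=ctrl.sense();print(s['time_s'],s['eef_pos'],s['ee_rot'],s['force'],s['grip_width'])
E
```

```text
6.5 [497.24496415 270.17212992 446.10965878] [ 8.28732002e-04  6.03114587e-01  7.97654115e-01 -1.43807710e-04] [-0.4035465   0.22001228 -0.60135312] 0.549184316471352
```

View pics/wrist7.png

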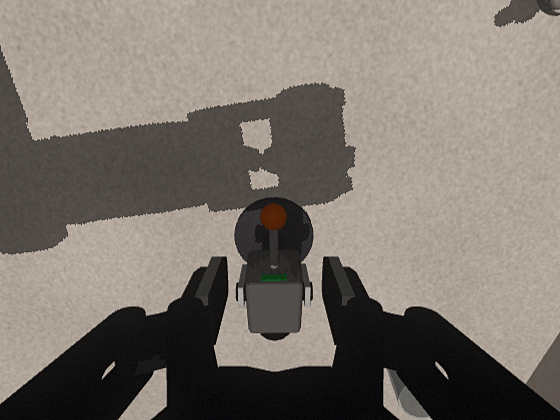

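View pics/wrist8.png

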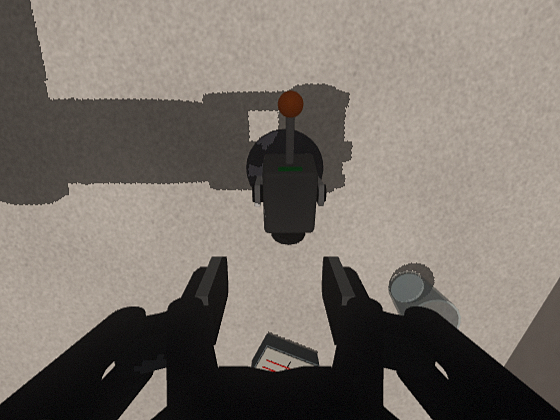

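```bash
python3 - <<'E'
from h import *
np.set_printoptions(precision=2,suppress=True)
o=[]
for f in ['wrist7','wrist8']:
    im,m,e=load(f); h=cv2.cvtColor(im,cv2.COLOR_RGB2HSV)
    M=cv2.inRange(h,(3,180,60),(14,255,255));n,l,s,c=cv2.connectedComponentsWithStats(M)
    i=1+np.argmax(s[1:,4]);print(s[i],c[i]); o.append((f,c[i]))
B,r=tri(o);print('ball',B,r)
print('ears',tri([('wrist7',(273.5,292)),('wrist8',(289.5,191.5))]))
print('cross',plane('wrist8',(289,367),30))
# foot rim w8: left 246 right 323 top 129
print('foot',[plane('wrist8',p,6) for p in [(246.5,168),(323.5,168),(285,129)]])
for P in ([507.8,277.5,135],[507.8,276.5,135],[508.5,277.3,135]):
  P=np.array(P);v=P-B;d=np.array([593,-17.5,30])-P
  print(np.linalg.norm(v),'yaw',np.degrees(np.arctan2(v[1],v[0])),np.degrees(np.arctan2(d[1],d[0])),'tilt',np.degrees(np.arcsin(-v[2]/80)),np.degrees(np.arctan2(-d[2],np.hypot(*d[:2]))))
for f in ['wrist8','wrist7']:
  im=cv2.imread(f'pics/{f}.png');b=(225,80,345,380) if f=='wrist8' else (225,190,325,350)
  cv2.imwrite(f'pics/zb_{f}.png',cv2.resize(im[b[1]:b[3],b[0]:b[2]],None,fx=2 if f=='wrist8' else 3.5,fy=2 if f=='wrist8' else 3.5,interpolation=cv2.INTER_CUBIC))
E
```

```text
[260 204  27  26 543] [272.85 216.3 ]
[278  91  25  26 511] [290.17 103.59]
ball [485.44 351.41 156.65] [0.04, 0.04]
ears (array([506.4 , 280.27, 140.61]), [0.46, 0.46])
cross [597.44  -8.93  30.  ]
foot [array([459.65, 264.09,   6.  ]), array([556.23, 291.32,   6.  ]), array([494.07, 325.04,   6.  ])]
80.19622565038541 yaw -73.16447139617694 -73.89056545410362 tilt 15.703189082397015 18.878430064232365
81.11874873438636 yaw -73.37674151392214 -73.83862749327959 tilt 15.703189082397015 18.933461436393426
80.57814811314157 yaw -72.71262863484344 -74.0058439294122 tilt 15.703189082397015 18.900492263632586
```

View pics/zb_wrist8.png

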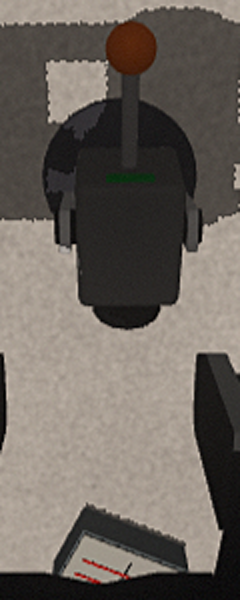

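View pics/zb_wrist7.png

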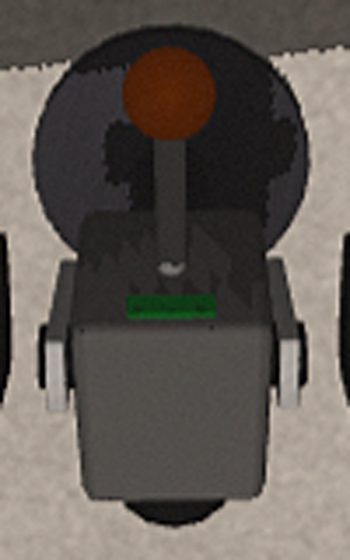

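```bash
python3 - <<'E'
from h import *
np.set_printoptions(precision=2,suppress=True)
print('pivot',tri([('wrist7',(274.4,292)),('wrist8',(289.75,195))]),plane('wrist7',(274.4,292),135),plane('wrist8',(289.75,195),135))
def rim(c,H,f): return np.array([proj(f,[c[0]+50*np.cos(a),c[1]+50*np.sin(a),H]) for a in np.linspace(0,6.28,73)])
for c in [(508,277.5),(507,278),(508,276)]:
  for f in ['wrist7','wrist8','wrist3','wrist2']:
    r=rim(c,6,f); print(c,f,r.min(0),r.max(0))
E
```

```text
pivot (array([508.67, 275.06, 131.67]), [0.41, 0.41]) [507.67 277.04 135.  ] [508.67 275.93 135.  ]
(508, 277.5) wrist7 [234.76 197.62] [313.65 270.93]
(508, 277.5) wrist8 [246.63 128.62] [323.39 204.89]
(508, 277.5) wrist3 [231.84 215.43] [320.65 296.18]
(508, 277.5) wrist2 [252.79 161.4 ] [327.56 233.48]
(507, 278) wrist7 [234.08 197.03] [313.02 270.42]
(507, 278) wrist8 [245.98 128.  ] [322.78 204.36]
(507, 278) wrist3 [231.57 214.47] [320.46 295.37]
(507, 278) wrist2 [252.27 160.7 ] [327.09 232.88]
(508, 276) wrist7 [234.48 198.77] [313.29 271.91]
(508, 276) wrist8 [246.35 129.8 ] [323.02 205.92]
(508, 276) wrist3 [230.85 216.27] [319.58 296.89]
(508, 276) wrist2 [252.3  162.43] [327.   234.38]
```

Request:
drive_tool --rows '[[[-0.06, 0.4, -0.1, 0, 0, 0], [-0.118, 0.813, -0.2, 0, 0, 0], [-0.118, 0.813, -0.4, 0, 0, 0], [-0.118, 0.813, -0.4, 0, 0, 0]]]'

```text
time_s: 7.0
eef_pos: [485.0, 352.5, 403.8]
ee_rot: [-0.0, 0.602, 0.798, -0.002]
force: [-0.7, -0.6, 0.2]
grip_width: 0.551
```

Request:
drive_tool --rows '[[[0, 0, -0.3, 0, 0, 0], [0, 0, -0.6, 0, 0, 0], [0, 0, -0.85, 0, 0, 0], [0, 0, -0.94, 0, 0, 0], [0, 0, -0.94, 0, 0, 0]]]'

```text
time_s: 7.62
eef_pos: [485.1, 352.5, 310.2]
ee_rot: [-0.0, 0.602, 0.798, -0.002]
force: [0.6, -0.6, 0.6]
grip_width: 0.552
```

```bash
python3 - <<'E'
from h import *
im,c=snap('wrist','wrist9')
s=ctrl.sense();print(s['time_s'],s['eef_pos'],s['ee_rot'],s['force'],s['grip_width'])
print(proj('wrist9',[485.4,351.4,156.65]),proj('wrist9',[487.05,350.2,160.9]))
E
```

```text
7.675 [485.18824845 352.5329496  310.8117029 ] [ 5.74305113e-05  6.02463213e-01  7.98145115e-01 -1.56500683e-03] [-0.15208992  0.78321697  0.26507103] 0.5468097984347081
[279.27073377 295.22236869] [282.27018468 303.99649412]
```

View pics/wrist9.png

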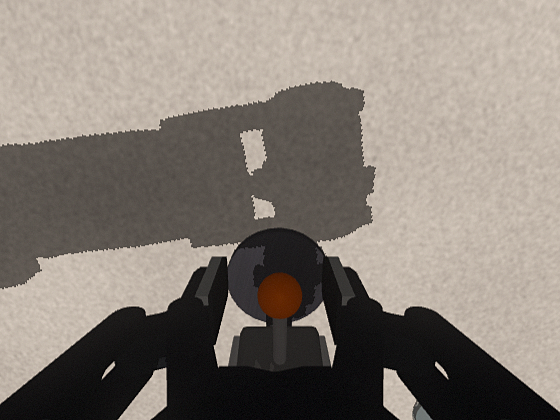

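Request:
drive_tool --rows '[[[0, 0, 0, 0, 0, 0], [0, 0, 0, 0, 0, 0], [0, 0, 0, 0, 0, 0], [0, 0, 0, 0, 0, 0]]]' --fingers -1 --force 70

```text
time_s: 8.18
eef_pos: [485.3, 352.8, 311.4]
ee_rot: [0.0, 0.602, 0.798, -0.001]
force: [1.5, 3.8, 1.4]
grip_width: 0.191
```

```bash
python3 - <<'E'
from h import *
im,c=snap('wrist','wrist10')
s=ctrl.sense();print(s['time_s'],s['eef_pos'],s['ee_rot'],s['force'],s['grip_width'])
h=cv2.cvtColor(im,cv2.COLOR_RGB2HSV);M=cv2.inRange(h,(3,180,60),(14,255,255));print(np.argwhere(M).mean(0)[::-1])
E
```

```text
8.225 [485.25391401 352.79451136 311.30309539] [ 2.55360285e-04  6.02411454e-01  7.98185338e-01 -7.35194856e-04] [2.51543943 3.86298716 2.62485808] 0.18937459715311095
[274.72222222 293.14652778]
```

Request:
drive_tool --rows '[[[0.005, -0.005, 0.015, 0, 0, 0], [0.01, -0.01, 0.03, 0, 0, 0], [0.016, -0.015, 0.048, 0, 0, 0], [0.016, -0.015, 0.048, 0, 0, 0], [0.016, -0.015, 0.048, 0, 0, 0]]]'

```text
time_s: 8.85
eef_pos: [486.3, 351.5, 315.7]
ee_rot: [-0.001, 0.602, 0.798, -0.001]
force: [-3.6, 5.1, 1.6]
grip_width: 0.192
```

```bash
python3 - <<'E'
from h import *
im,c=snap('wrist','wrist11')
s=ctrl.sense();print(s['time_s'],s['eef_pos'],s['ee_rot'],s['force'],s['grip_width'])
h=cv2.cvtColor(im,cv2.COLOR_RGB2HSV);M=cv2.inRange(h,(3,180,60),(14,255,255));print(np.argwhere(M).mean(0)[::-1])
np.set_printoptions(precision=2,suppress=True)
print(plane('wrist11',np.argwhere(M).mean(0)[::-1],160.9),proj('wrist11',[487.05,350.2,160.9]),proj('wrist11',[487.05,350.2,157]))
E
```

```text
8.9 [486.32697695 351.51609879 315.74672886] [-7.86003679e-04  6.02343556e-01  7.98235195e-01 -1.48184063e-03] [-3.93431856  4.21741512  1.31587152] 0.18693099367848562
[274.43880389 293.00069541]
[484.46 350.39 160.9 ] [279.89 294.76] [279.78 290.01]
```

Request:
drive_tool --rows '[[[0.01, 0.003, 0, 0, 0, 0], [0.021, 0.005, 0, 0, 0, 0], [0.021, 0.005, 0, 0, 0, 0], [0.021, 0.005, 0, 0, 0, 0]]]'

```text
time_s: 9.4
eef_pos: [488.1, 352.1, 315.4]
ee_rot: [-0.002, 0.602, 0.798, -0.002]
force: [-4.8, 3.2, 1.9]
grip_width: 0.188
```

Request:
drive_tool --rows '[[[0, 0, 0, 0, 0, 0], [0, 0, 0, 0, 0, 0], [0, 0, 0, 0, 0, 0]]]' --fingers 0.1

```text
time_s: 9.78
eef_pos: [488.3, 351.9, 315.4]
ee_rot: [-0.001, 0.603, 0.798, -0.002]
force: [-0.5, 0.1, 0.0]
grip_width: 0.551
```

```bash
python3 - <<'E'
from h import *
im,c=snap('wrist','wrist12')
s=ctrl.sense();print(s['time_s'],s['eef_pos'],s['ee_rot'],s['force'],s['grip_width'])
E
```

```text
9.825 [488.22584641 351.91120197 315.43811838] [-0.00149687  0.60256143  0.79806775 -0.00231079] [0.29246127 0.67044201 0.06126014] 0.5510296359883282
```

Request:
drive_tool --rows '[[[0, 0, 0.3, 0, 0, 0], [0, 0, 0.6, 0, 0, 0], [0, 0, 0.9, 0, 0, 0], [0, -0.2, 0.9, 0, 0, 0], [0.1, -0.6, 0.9, 0, 0, 0], [0.1, -0.8, 0.9, 0, 0, 0], [0.1, -0.8, 1, 0, 0, 0], [0.1, -0.8, 1, 0, 0, 0]]]'

```text
time_s: 10.82
eef_pos: [498.1, 272.7, 416.6]
ee_rot: [-0.001, 0.602, 0.798, -0.001]
force: [-0.7, 0.5, 0.3]
grip_width: 0.553
```

```bash
python3 - <<'E'
from h import *
im,c=snap('wrist','wrist13')
s=ctrl.sense();print(s['time_s'],s['eef_pos'],s['ee_rot'],s['force'],s['grip_width'])
np.set_printoptions(precision=2,suppress=True)
o=[]
for f in ['wrist12','wrist13']:
    im,m,e=load(f); h=cv2.cvtColor(im,cv2.COLOR_RGB2HSV)
    M=cv2.inRange(h,(3,180,60),(14,255,255));n,l,s,c=cv2.connectedComponentsWithStats(M)
    i=1+np.argmax(s[1:,4]);print(s[i],c[i]); o.append((f,c[i]))
B,r=tri(o);print('ball',B,r)
P=np.array([508,277.5,135]);v=P-B;d=np.array([593,-17.5,30])-P
print(np.linalg.norm(v),'yaw',np.degrees(np.arctan2(v[1],v[0])),np.degrees(np.arctan2(d[1],d[0])),'tilt',np.degrees(np.arcsin(-v[2]/80)),np.degrees(np.arctan2(-d[2],np.hypot(*d[:2]))))
E
```

```text
10.875 [497.98987234 272.78487342 415.97683357] [-0.00122359  0.60217277  0.79836294 -0.00175341] [-0.83476012 -0.07156702 -1.14309319] 0.5492898096963902
[ 253  270   44   46 1565] [274.11 292.56]
[278  95  29  29 666] [292.39 108.93]
ball [485.98 350.41 159.87] [0.02, 0.02]
80.1242909147347 yaw -73.1970036926522 -73.92642583525361 tilt 18.112622790083435 18.8815974149
```

View pics/wrist13.png

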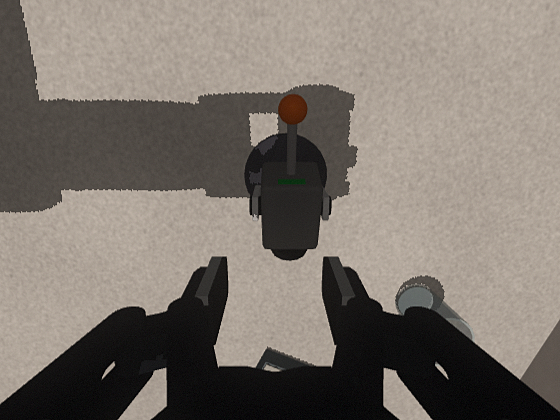

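```bash
python3 - <<'E'
from h import *
np.set_printoptions(precision=2,suppress=True)
for P in [(508,277.5,135),(507.5,277.5,135)]:
 for y in (-73.2,-73.9):
  for t in (18.1,18.9):
   u=np.array([np.cos(np.radians(t))*np.cos(np.radians(y)),np.cos(np.radians(t))*np.sin(np.radians(y)),-np.sin(np.radians(t))])
   print(P,y,t,[proj('wrist13',np.array(P)+k*u) for k in (-80,0,49)])
im=cv2.imread('pics/wrist13.png');b=(230,85,350,285)
cv2.imwrite('pics/z13.png',cv2.resize(im[b[1]:b[3],b[0]:b[2]],None,fx=3,fy=3,interpolation=cv2.INTER_CUBIC))
E
```

```text
(508, 277.5, 135) -73.2 18.1 [array([292.37, 109.12]), array([290.74, 205.67]), array([289.99, 249.44])]
(508, 277.5, 135) -73.2 18.9 [array([292.45, 109.67]), array([290.74, 205.67]), array([289.96, 248.93])]
(508, 277.5, 135) -73.9 18.1 [array([293.74, 109.11]), array([290.74, 205.67]), array([289.37, 249.44])]
(508, 277.5, 135) -73.9 18.9 [array([293.82, 109.65]), array([290.74, 205.67]), array([289.35, 248.93])]
(507.5, 277.5, 135) -73.2 18.1 [array([291.67, 108.91]), array([290.16, 205.51]), array([289.47, 249.3 ])]
(507.5, 277.5, 135) -73.2 18.9 [array([291.74, 109.46]), array([290.16, 205.51]), array([289.44, 248.79])]
(507.5, 277.5, 135) -73.9 18.1 [array([293.04, 108.9 ]), array([290.16, 205.51]), array([288.85, 249.31])]
(507.5, 277.5, 135) -73.9 18.9 [array([293.11, 109.44]), array([290.16, 205.51]), array([288.83, 248.79])]
```

View pics/z13.png

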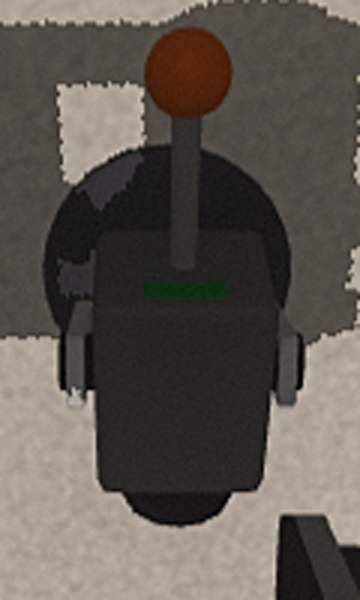

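Request:
drive_tool --rows '[[[0.1, -0.4, 0, 0, 0, -0.11], [0.3, -0.8, 0, 0, 0, -0.22], [0.38, -0.96, 0, 0, 0, -0.33], [0.38, -0.96, 0, 0, 0, -0.33]]]'

```text
time_s: 11.38
eef_pos: [536.3, 176.7, 415.7]
ee_rot: [-0.002, 0.786, 0.618, -0.002]
force: [-0.5, 0.6, 0.4]
grip_width: 0.547
```

Request:
drive_tool --rows '[[[0.1, -0.4, 0, 0, 0, -0.11], [0.3, -0.8, 0, 0, 0, -0.22], [0.38, -0.96, 0, 0, 0, -0.33], [0.38, -0.96, 0, 0, 0, -0.33]]]'

```text
time_s: 11.88
eef_pos: [574.4, 81.3, 415.3]
ee_rot: [-0.002, 0.918, 0.397, -0.001]
force: [0.1, 0.2, 0.6]
grip_width: 0.549
```

Request:
drive_tool --rows '[[[0.1, -0.4, -0.1, 0, 0, -0.11], [0.3, -0.8, -0.1, 0, 0, -0.22], [0.37, -0.94, -0.15, 0, 0, -0.33], [0.37, -0.94, -0.15, 0, 0, -0.33], [0.37, -0.94, -0.15, 0, 0, -0.33]]]' --fingers 0.6

```text
time_s: 12.5
eef_pos: [611.0, -10.9, 400.7]
ee_rot: [-0.003, 0.988, 0.153, -0.0]
force: [0.8, 0.3, 0.3]
grip_width: 0.799
```

```bash
python3 - <<'E'
from h import *
im,c=snap('wrist','wrist14');im,c=snap('scene','scene14');im,c=snap('side','side14')
s=ctrl.sense();print(s['time_s'],s['eef_pos'],s['ee_rot'],s['joints'])
E
```

```text
12.65 [611.12001058 -11.52728328 400.75439785] [-2.57008321e-03  9.88521265e-01  1.51059656e-01 -2.88312166e-04] [-0.21092807  0.50926348  1.22158752  0.00465929  1.41310559  1.05584982]
```

View pics/wrist14.png

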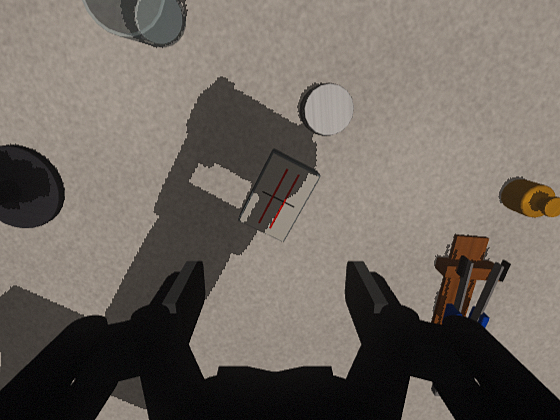

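View pics/side14.png

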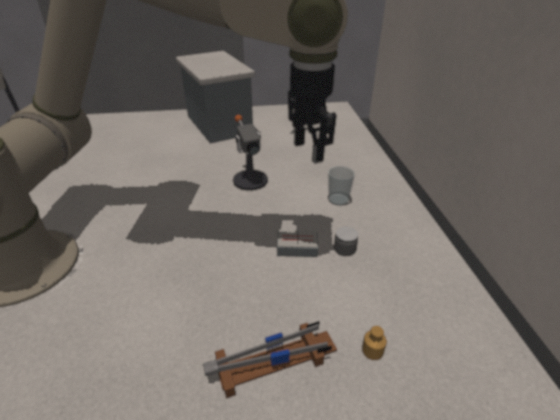

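```bash
python3 - <<'E'
from h import *
np.set_printoptions(precision=2,suppress=True)
for f in ['wrist14','wrist0','wrist1']:
    im,m,e=load(f); h=cv2.cvtColor(im,cv2.COLOR_RGB2HSV)
    M=cv2.inRange(h,(0,120,50),(5,255,255))|cv2.inRange(h,(174,120,50),(180,255,255))
    ys,xs=np.nonzero(M); W=np.array([plane(f,(x,y),30)[:2] for x,y in zip(xs,ys)])
    c=W[(abs(W[:,0]-593)<60)&(abs(W[:,1]+17)<60)]
    mu=c.mean(0); 
    r=cv2.minAreaRect(c.astype(np.float32)); print(f,len(c),mu,r)
im=cv2.imread('pics/wrist14.png');b=(230,140,330,250)
cv2.imwrite('pics/z14.png',cv2.resize(im[b[1]:b[3],b[0]:b[2]],None,fx=5,fy=5,interpolation=cv2.INTER_CUBIC))
im=cv2.imread('pics/wrist0.png');b=(285,150,390,240)
cv2.imwrite('pics/z0.png',cv2.resize(im[b[1]:b[3],b[0]:b[2]],None,fx=5,fy=5,interpolation=cv2.INTER_CUBIC))
E
```

```text
wrist14 266 [594.16 -18.01] ((593.2420654296875, -18.012786865234375), (16.474102020263672, 69.43058776855469), 80.35271453857422)
wrist0 253 [593.31 -17.71] ((593.059814453125, -17.883899688720703), (16.522724151611328, 69.30260467529297), 80.3554916381836)
wrist1 170 [593.   -17.72] ((593.0969848632812, -17.601825714111328), (17.045106887817383, 69.75919342041016), 80.88597106933594)
```

View pics/z14.png

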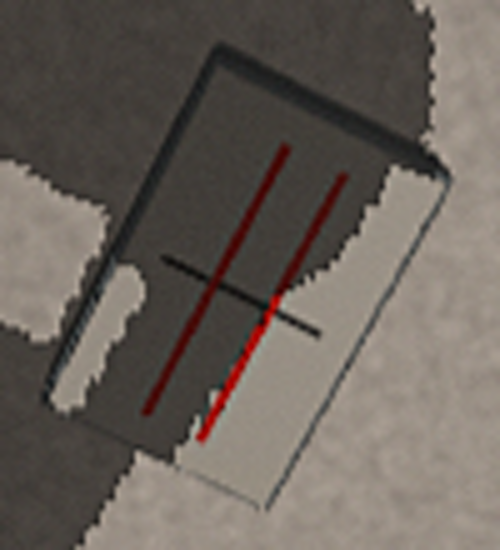

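View pics/z0.png

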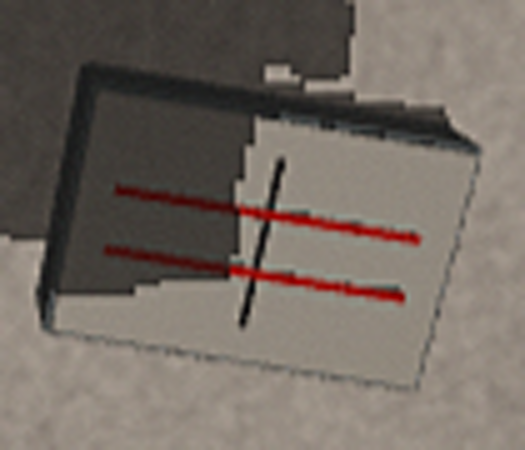

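```bash
python3 - <<'E'
from h import *
np.set_printoptions(precision=2,suppress=True)
a={'wrist14':(230+240/5,140+292/5),'wrist0':(285+261/5,150+242/5),'wrist1':(347.2,334.9)}
for k,v in a.items(): print(k,plane(k,v,30))
print(tri(list(a.items())),tri([('wrist14',a['wrist14']),('wrist0',a['wrist0'])]),tri([('wrist1',a['wrist1']),('wrist0',a['wrist0'])]))
for f in ['scene14','side14']:
    im,m,e=load(f); h=cv2.cvtColor(im,cv2.COLOR_RGB2HSV)
    M=cv2.inRange(h,(0,140,60),(14,255,255));n,l,s,c=cv2.connectedComponentsWithStats(M)
    for i in range(1,n):
        if s[i,4]>8: print(f,s[i],c[i], proj(f,[486.5,350.6,159.9]))
for f in ['scene1','side1']:print(f,proj(f,[446,328.6,129.5]))
E
```

```text
wrist14 [594.06 -17.87  30.  ]
wrist0 [593.43 -17.83  30.  ]
wrist1 [593.57 -17.42  30.  ]
(array([593.74, -18.03,  29.15]), [0.12, 0.14, 0.08]) (array([593.71, -18.07,  28.81]), [0.09, 0.09]) (array([593.68, -18.02,  29.26]), [0.09, 0.09])
scene14 [401 126   6   6  28] [403.5  128.21] [403.56 127.77]
scene14 [ 22 357   9   8  53] [ 25.92 360.49] [403.56 127.77]
side14 [235 115   7   6  26] [237.81 117.19] [237.94 118.3 ]
scene1 [384.33 127.89]
side1 [224.17 132.69]
```

Request:
drive_tool --rows '[[[-0.1, -0.5, 0, 0, 0, 0], [-0.25, -0.95, -0.1, 0, 0, 0], [-0.25, -0.95, -0.1, 0, 0, 0]]]'

```text
time_s: 13.02
eef_pos: [585.3, -108.4, 390.4]
ee_rot: [-0.003, 0.989, 0.15, -0.001]
force: [-0.7, 0.7, -0.6]
grip_width: 0.801
```

Request:
drive_tool --rows '[[[-0.1, -0.5, 0, 0, 0, 0], [-0.25, -0.95, -0.1, 0, 0, 0], [-0.25, -0.95, -0.1, 0, 0, 0]]]'

```text
time_s: 13.4
eef_pos: [559.9, -204.7, 379.9]
ee_rot: [-0.003, 0.989, 0.15, -0.001]
force: [0.7, 0.2, -0.6]
grip_width: 0.799
```

Request:
drive_tool --rows '[[[-0.1, -0.4, -0.2, 0, 0, 0], [-0.26, -0.8, -0.5, 0, 0, 0], [-0.26, -0.8, -0.5, 0, 0, 0], [-0.26, -0.8, -0.5, 0, 0, 0]]]' --fingers 0.7

```text
time_s: 13.9
eef_pos: [534.7, -283.3, 330.9]
ee_rot: [-0.003, 0.989, 0.151, -0.001]
force: [-0.6, -0.4, 1.6]
grip_width: 0.849
```

```bash
python3 - <<'E'
from h import *
im,c=snap('wrist','wrist15')
s=ctrl.sense();print(s['time_s'],s['eef_pos'],s['ee_rot'],s['joints'],s['grip_width'])
E
```

```text
13.95 [ 534.77803848 -283.10973318  331.11011187] [-2.45248217e-03  9.88539259e-01  1.50943257e-01 -5.01592790e-04] [-0.6806457   0.54966932  1.34244056  0.00269491  1.25378598  0.5862593 ] 0.8519297459492058
```

View pics/wrist15.png

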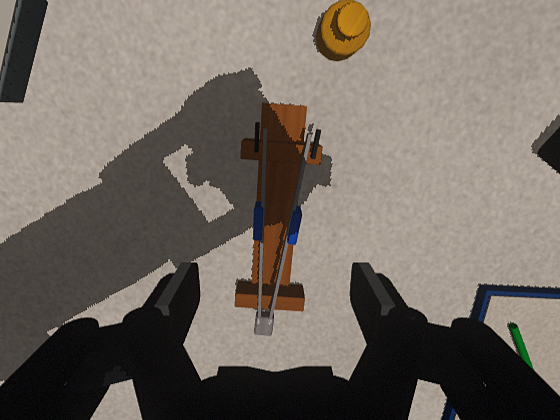

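```bash
python3 - <<'E'
from h import *
np.set_printoptions(precision=2,suppress=True)
im,m,e=load('wrist15'); h=cv2.cvtColor(im,cv2.COLOR_RGB2HSV)
M=cv2.inRange(h,(105,120,25),(130,255,255));n,l,s,c=cv2.connectedComponentsWithStats(M)
for i in range(1,n):
    if s[i,4]>60: print(s[i],c[i],plane('wrist15',c[i],44),plane('wrist15',c[i],32))
im=cv2.imread('pics/wrist15.png');b=(225,95,345,345)
cv2.imwrite('pics/z15.png',cv2.resize(im[b[1]:b[3],b[0]:b[2]],None,fx=2.4*1.6,fy=2.4,interpolation=cv2.INTER_CUBIC))
E
```

```text
[253 202  10  39 321] [257.69 221.31] [ 514.98 -272.27   44.  ] [ 510.66 -272.84   32.  ]
[288 206  14  39 325] [294.51 225.72] [ 520.62 -303.7    44.  ] [ 516.56 -305.74   32.  ]
[478 290  82  32 460] [512.03 297.45] [ 513.73 -518.18   44.  ] [ 509.35 -530.32   32.  ]
[443 399  12  21 126] [448.87 412.04] [ 369.69 -526.41   44.  ] [ 358.54 -538.93   32.  ]
```

View pics/z15.png

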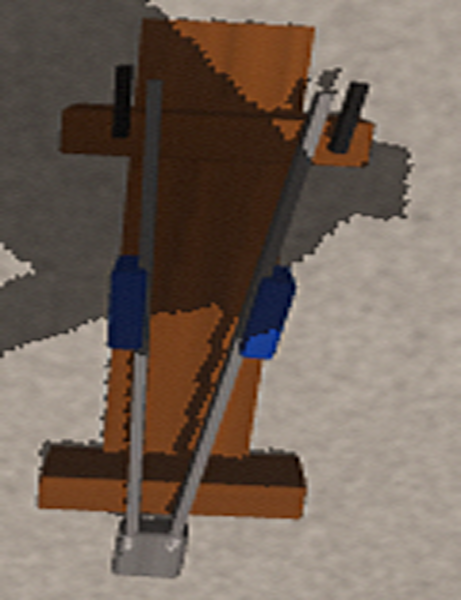

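```bash
python3 - <<'E'
from h import *
np.set_printoptions(precision=2,suppress=True)
t=plane('wrist15',(264.1,321.5),38);l=plane('wrist15',(256.8,136.7),37);r=plane('wrist15',(316.1,144.2),37)
g=np.array([517.8,-288,44]);mid=(l+r)/2
print(t,l,r,mid)
for a,b in ((t,g),(g,mid),(t,mid)): d=b-a; print(np.hypot(*d[:2]),np.degrees(np.arctan2(d[1],d[0])))
d=l-r;print(np.hypot(*d[:2]),np.degrees(np.arctan2(d[1],d[0]))-90)
E
```

```text
[ 414.88 -307.9    38.  ] [ 582.22 -251.33   37.  ] [ 590.92 -299.29   37.  ] [ 586.57 -275.31   37.  ]
104.82443995951266 10.94215118817054
69.93490153409307 10.454896316859719
174.75782460913513 10.747162628649829
48.734605102708606 10.281066606424488
```

Request:
drive_tool --rows '[[[-0.08, -0.03, -0.2, -0.001, -0.001, -0.04], [-0.178, -0.055, -0.5, -0.003, -0.001, -0.074], [-0.178, -0.055, -0.7, -0.003, -0.001, -0.074], [-0.178, -0.055, -0.75, -0.003, -0.001, -0.074], [-0.178, -0.055, -0.75, -0.003, -0.001, -0.074]]]'

```text
time_s: 14.58
eef_pos: [517.6, -288.0, 257.0]
ee_rot: [0.0, 0.996, 0.094, 0.001]
force: [-0.3, -0.1, 0.9]
grip_width: 0.85
```

```bash
python3 - <<'E'
from h import *
np.set_printoptions(precision=2,suppress=True)
im,c=snap('wrist','wrist16')
s=ctrl.sense();print(s['time_s'],s['eef_pos'],s['ee_rot']*1000,s['force'])
C={}
for f in ('wrist15','wrist16'):
  im,m,e=load(f); h=cv2.cvtColor(im,cv2.COLOR_RGB2HSV)
  M=cv2.inRange(h,(105,120,25),(130,255,255));n,l,s,c=cv2.connectedComponentsWithStats(M)
  k=[i for i in range(1,n) if s[i,4]>60 and 200<c[i][0]<360]; k.sort(key=lambda i:c[i][0]); C[f]=[c[i] for i in k]
  for i in k: print(s[i],c[i],plane(f,c[i],44))
for j in (0,1): print(tri([(f,C[f][j]) for f in C]))
E
```

```text
14.625 [ 517.53 -288.24  257.33] [  0.66 995.6   93.71   0.8 ] [ 0.2  -0.69  0.28]
[253 202  10  39 321] [257.69 221.31] [ 514.98 -272.27   44.  ]
[288 206  14  39 325] [294.51 225.72] [ 520.62 -303.7    44.  ]
[242 210  16  54 639] [249.17 237.64] [ 515.07 -272.57   44.  ]
[293 210  16  53 634] [300.21 237.42] [ 521.1  -303.64   44.  ]
(array([ 513.76, -272.49,   40.77]), [0.08, 0.08])
(array([ 517.63, -305.16,   35.13]), [0.06, 0.06])
```

View pics/wrist16.png

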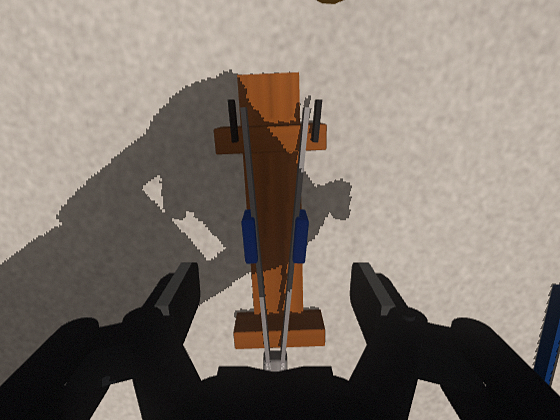

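Request:
drive_tool --rows '[[[0, 0, -0.3, 0, 0, 0], [0, 0, -0.5, 0, 0, 0], [0, 0, -0.65, 0, 0, 0], [0, 0, -0.7, 0, 0, 0], [0, 0, -0.7, 0, 0, 0]]]'

```text
time_s: 15.25
eef_pos: [517.7, -288.3, 187.7]
ee_rot: [0.001, 0.996, 0.094, 0.001]
force: [-0.2, 0.3, -0.3]
grip_width: 0.846
```

```bash
python3 - <<'E'
from h import *
np.set_printoptions(precision=2,suppress=True)
im,c=snap('wrist','wrist17')
s=ctrl.sense();print(s['time_s'],s['eef_pos'],s['ee_rot']*1000,s['force'],s['grip_width'])
E
```

```text
15.3 [ 517.75 -288.38  188.03] [  1.08 995.6   93.72   1.21] [-0.41  0.45 -0.5 ] 0.8531885264558962
```

View pics/wrist17.png

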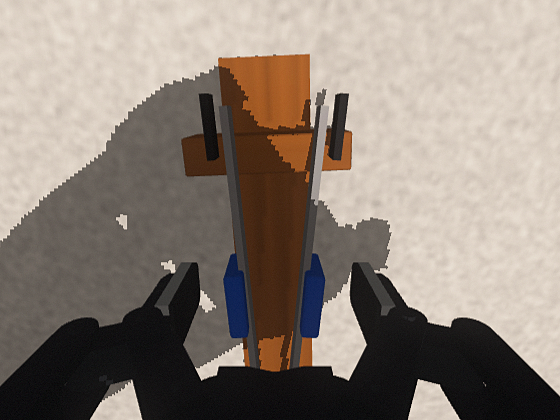

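Request:
drive_tool --rows '[[[0, 0, 0, 0, 0, 0], [0, 0, 0, 0, 0, 0], [0, 0, 0, 0, 0, 0], [0, 0, 0, 0, 0, 0]]]' --fingers -0.24 --force 30

```text
time_s: 15.8
eef_pos: [518.0, -288.5, 188.9]
ee_rot: [0.002, 0.996, 0.094, 0.002]
force: [-0.7, 0.9, 6.3]
grip_width: 0.385
```

```bash
python3 - <<'E'
from h import *
np.set_printoptions(precision=2,suppress=True)
im,c=snap('wrist','wrist18')
s=ctrl.sense();print(s['time_s'],s['eef_pos'],s['ee_rot']*1000,s['force'],s['grip_width'])
E
```

```text
15.85 [ 517.99 -288.5   188.89] [  1.64 995.59  93.76   1.8 ] [ 0.25 -0.13  6.53] 0.3819085113686763
```

View pics/wrist18.png

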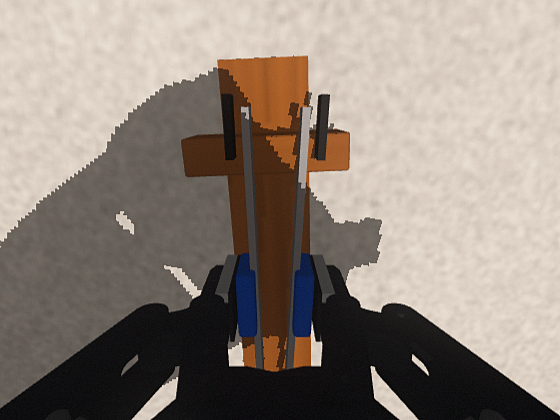

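```bash
python3 - <<'E'
from h import *
np.set_printoptions(precision=2,suppress=True)
for f,pts in (('wrist17',[(212,95),(335,95),(225,107),(323,107)]),('wrist18',[(233,95),(318,95),(244,108),(306,108)])):
  for H in (32,37):
    q=[plane(f,p,H) for p in pts]; print(f,H,np.linalg.norm(q[0]-q[1]),np.linalg.norm(q[2]-q[3]),q[0],q[1],(q[0]+q[1])/2)
  im=cv2.imread(f'pics/{f}.png');b=(195,80,355,350)
  cv2.imwrite(f'pics/z{f}.png',cv2.resize(im[b[1]:b[3],b[0]:b[2]],None,fx=2.2,fy=2.2,interpolation=cv2.INTER_CUBIC))
a,b=[cv2.imread(f'pics/z{f}.png') for f in ('wrist17','wrist18')]
cv2.imwrite('pics/zz18.png',cv2.hconcat([a,b]))
print(ctrl.sense()['eef_pos'])
E
```

```text
wrist17 32 45.53910476872047 36.67725144694385 [ 593.24 -250.59   32.  ] [ 601.73 -295.33   32.  ] [ 597.49 -272.96   32.  ]
wrist17 37 43.70544530067611 35.20041983773481 [ 593.19 -251.54   37.  ] [ 601.34 -294.48   37.  ] [ 597.27 -273.01   37.  ]
wrist18 32 31.78500647314773 23.455747777078006 [ 595.24 -258.48   32.  ] [ 601.17 -289.71   32.  ] [ 598.21 -274.09   32.  ]
wrist18 37 30.51770663487619 22.520543771707054 [ 595.13 -259.11   37.  ] [ 600.82 -289.09   37.  ] [ 597.97 -274.1    37.  ]
[ 517.99 -288.5   188.89]
```

View pics/zz18.png

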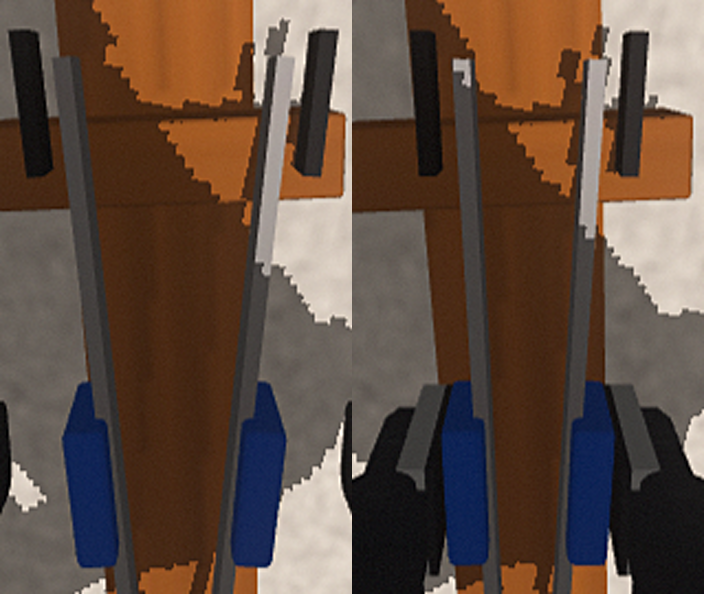

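```bash
python3 - <<'E'
from h import *
np.set_printoptions(precision=2,suppress=True)
a,b=plane('wrist17',(224,275),44),plane('wrist17',(324.5,275),44);print('pads outer',np.linalg.norm(a-b))
ims=[]
for f,b in (('wrist15',(245,110,330,170)),('wrist16',(215,85,340,165))):
  im=cv2.imread(f'pics/{f}.png'); k=390/(b[2]-b[0]); ims.append(cv2.resize(im[b[1]:b[3],b[0]:b[2]],None,fx=k,fy=k,interpolation=cv2.INTER_CUBIC)); print(k)
H=max(i.shape[0] for i in ims)
cv2.imwrite('pics/zz19.png',cv2.hconcat([cv2.copyMakeBorder(i,0,H-i.shape[0],0,10,cv2.BORDER_CONSTANT) for i in ims]))
E
```

```text
pads outer 40.066708849612375
4.588235294117647
3.12
```

View pics/zz19.png

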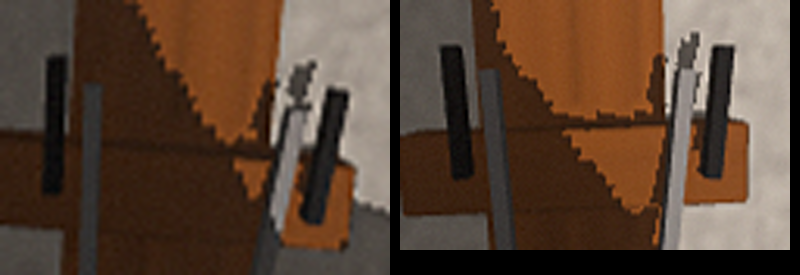

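```bash
python3 - <<'E'
from h import *
np.set_printoptions(precision=2,suppress=True)
L=tri([('wrist15',(259.6,122.4)),('wrist16',(234.9,99.7)),('wrist17',(212.5,94.5))])
R=tri([('wrist15',(316.7,129.6)),('wrist16',(315.3,99.7)),('wrist17',(334.5,94.5))])
print(L,R,np.linalg.norm(L[0]-R[0]))
# bar ends
L=tri([('wrist15',(245+92/4.588,110+86/4.588)),('wrist16',(215+89/3.12,85+70/3.12)),('wrist17',(225,106.5))])
R=tri([('wrist15',(245+295/4.588,110+108/4.588)),('wrist16',(215+285/3.12,85+70/3.12)),('wrist17',(322.5,106.5))])
print(L,R,np.linalg.norm(L[0]-R[0]))
E
```

```text
(array([ 593.4 , -250.05,   28.9 ]), [0.17, 0.12, 0.14]) (array([ 602.13, -296.49,   27.89]), [0.68, 0.26, 0.68]) 47.26237393922653
(array([ 590.09, -255.93,   32.56]), [0.17, 0.12, 0.06]) (array([ 597.04, -292.11,   29.41]), [0.04, 0.07, 0.03]) 36.97681079821183
```

```bash
python3 - <<'E'
from h import *
n=np.linalg.norm
print(n(plane('wrist17',(219,65),6)-plane('wrist17',(310,58),6)), n(plane('wrist17',(184,140),26)-plane('wrist17',(351,136),26)))
print(n(plane('wrist16',(239,80),6)-plane('wrist16',(299,74),6)), n(plane('wrist16',(214,130),26)-plane('wrist16',(326.5,126),26)))
print(n(plane('wrist16',(236,314),26)-plane('wrist16',(325,314),26)))
E
```

```text
39.680712353331295 67.43417518852706
38.81279871760609 68.98021694746453
65.85724846601427
```

Request:
drive_tool --rows '[[[0, 0, 0.1, 0, 0, 0], [0, 0, 0.3, 0, 0, 0], [0, 0, 0.5, 0, 0, 0], [0, 0, 0.7, 0, 0, 0], [0, 0, 0.7, 0, 0, 0]]]'

```text
time_s: 16.48
eef_pos: [518.1, -288.6, 260.4]
ee_rot: [0.003, 0.996, 0.094, 0.003]
force: [0.4, 0.4, -0.4]
grip_width: 0.381
```

```bash
python3 - <<'E'
from h import *
np.set_printoptions(precision=2,suppress=True)
im,c=snap('wrist','wrist20');im,c=snap('side','side20')
s=ctrl.sense();print(s['time_s'],s['eef_pos'],s['ee_rot']*1000,s['force'],s['grip_width'])
im=cv2.imread('pics/side20.png');b=(180,240,360,400)
cv2.imwrite('pics/zs20.png',cv2.resize(im[b[1]:b[3],b[0]:b[2]],None,fx=4,fy=3.7,interpolation=cv2.INTER_CUBIC))
E
```

```text
16.575 [ 517.81 -288.38  258.33] [  1.34 995.6   93.73   1.5 ] [-0.06  0.37 -0.11] 0.38465022890227135
```

View pics/wrist20.png

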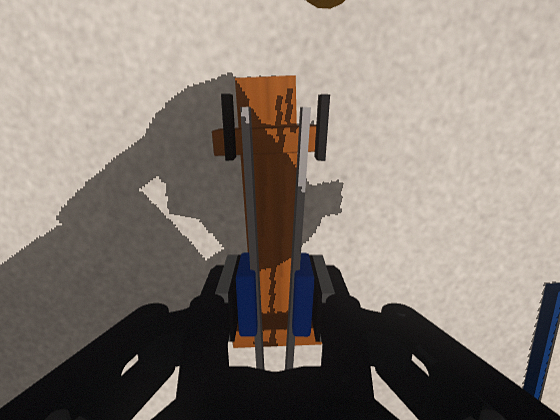

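View pics/zs20.png

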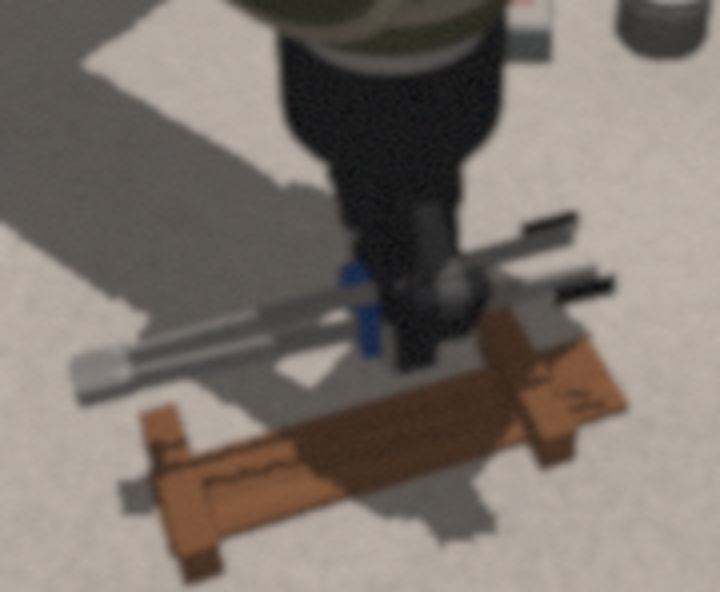

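Request:
drive_tool --rows '[[[0, 0.15, 0, 0, 0, -0.015], [-0.01, 0.4, 0, 0, 0, -0.03], [-0.02, 0.65, 0, 0, 0, -0.05], [-0.03, 0.9, 0, 0, 0, -0.07], [-0.03, 0.95, 0, 0, 0, -0.076]]]'

```text
time_s: 17.2
eef_pos: [514.7, -192.3, 257.5]
ee_rot: [0.001, 0.999, 0.035, 0.001]
force: [0.7, -0.2, -0.9]
grip_width: 0.379
```

Request:
drive_tool --rows '[[[0, 0.15, 0, 0, 0, -0.015], [-0.01, 0.4, 0, 0, 0, -0.03], [-0.02, 0.65, 0, 0, 0, -0.05], [-0.03, 0.9, 0, 0, 0, -0.07], [-0.03, 0.95, 0, 0, 0, -0.076]]]'

```text
time_s: 17.82
eef_pos: [511.7, -96.9, 257.1]
ee_rot: [0.001, 1.0, -0.024, 0.0]
force: [-0.1, -0.7, -0.8]
grip_width: 0.376
```

Request:
drive_tool --rows '[[[0, 0.15, 0, 0, 0, -0.015], [-0.01, 0.4, 0, 0, 0, -0.03], [-0.02, 0.65, 0, 0, 0, -0.05], [-0.02, 0.88, 0, 0, 0, -0.07], [-0.02, 0.93, 0, 0, 0, -0.075], [-0.02, 0.93, 0, 0, 0, -0.075]]]'

```text
time_s: 18.58
eef_pos: [509.9, -4.7, 257.0]
ee_rot: [0.001, 0.997, -0.083, 0.0]
force: [0.1, -0.4, -0.3]
grip_width: 0.38
```

```bash
python3 - <<'E'
from h import *
np.set_printoptions(precision=2,suppress=True)
im,c=snap('wrist','wrist21')
s=ctrl.sense();print(s['time_s'],s['eef_pos'],s['ee_rot']*1000,s['force'],s['grip_width'])
E
```

```text
18.625 [509.9   -4.86 257.02] [  0.97 996.53 -83.25   0.21] [ 0.42 -0.27 -0.73] 0.3809800989645347
```

View pics/wrist21.png

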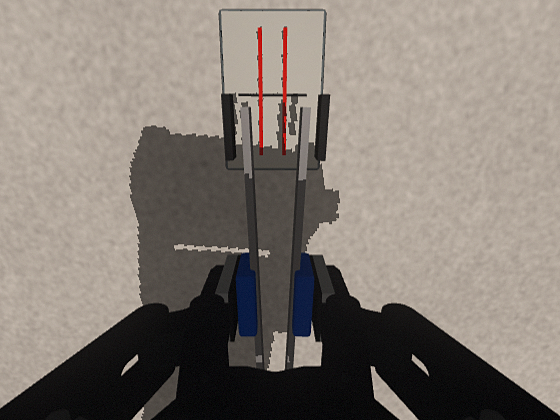

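Request:
drive_tool --rows '[[[0, 0, 0, 0, 0, 0], [0, 0, 0, 0, 0, 0], [0, 0, 0, 0, 0, 0]]]' --fingers -0.36 --force 40

```text
time_s: 19.0
eef_pos: [509.9, -5.1, 257.0]
ee_rot: [0.001, 0.997, -0.083, 0.0]
force: [-0.4, -0.1, -0.9]
grip_width: 0.319
```

```bash
python3 - <<'E'
from h import *
np.set_printoptions(precision=2,suppress=True)
im,c=snap('wrist','wrist22')
s=ctrl.sense();print(s['time_s'],s['eef_pos'],s['ee_rot']*1000,s['force'],s['grip_width'])
im=cv2.imread('pics/wrist22.png');b=(205,80,345,350)
cv2.imwrite('pics/z22.png',cv2.resize(im[b[1]:b[3],b[0]:b[2]],None,fx=5,fy=2.2,interpolation=cv2.INTER_CUBIC))
E
```

```text
19.05 [509.92  -5.01 257.04] [  0.99 996.53 -83.29   0.22] [-0.07  0.09 -0.38] 0.31767428197660075
```

View pics/z22.png

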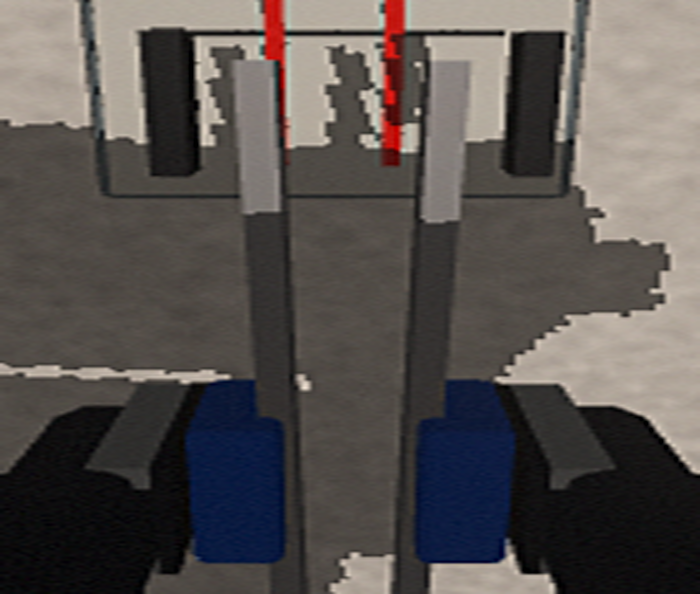

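```bash
cat > gap.py <<'E'
from h import *
def q(f,zt,pts,H):
    a=[plane(f,p,H) for p in pts]; print(H,round(float(np.linalg.norm(a[0]-a[1])),2),((a[0]+a[1])/2).round(1))
E
python3 - <<'E'
from gap import *
f='wrist22'; g=257.04-156.9
X=lambda x,y:(205+x/5,80+y/2.2)
print('pads front'); q(f,0,[X(190,421),X(515,421)],g+12)
print('pads back'); q(f,0,[X(195,560),X(507,560)],g+12)
print('bars outer'); q(f,0,[X(232,61),X(471,61)],g+6)
print('bars inner top'); q(f,0,[X(275,61),X(428,61)],g+6)
print('black outer'); q(f,0,[X(138,30),X(566,30)],g+5)
print('black inner'); q(f,0,[X(193,30),X(511,30)],g+5)
print(np.linalg.norm(plane(f,X(275,0),30)-plane(f,X(394,0),30)))
E
```

```text
pads front
112.14000000000001 26.07 [523.6  -8.5 112.1]
pads back
112.14000000000001 26.84 [493.7  -3.3 112.1]
bars outer
106.14000000000001 17.19 [585.3 -18.8 106.1]
bars inner top
106.14000000000001 11.0 [585.3 -18.8 106.1]
black outer
105.14000000000001 30.64 [590.  -19.6 105.1]
black inner
105.14000000000001 22.77 [590.  -19.6 105.1]
13.67788810508556
```

```bash
python3 - <<'E'
from h import *
a=[]
for f in ('wrist17','wrist22'):
    im=cv2.imread(f'pics/{f}.png')[85:165,190:360]
    a.append(cv2.resize(im,None,fx=4.7,fy=3.6,interpolation=cv2.INTER_CUBIC))
    g=cv2.cvtColor(cv2.imread(f'pics/{f}.png'),cv2.COLOR_BGR2GRAY).astype(int)
    for r in (98,100,104,112,116): print(f,r,g[r,205:250].tolist(),'|',g[r,300:345].tolist())
cv2.imwrite('pics/zz22.png',cv2.vconcat(a))
E
```

```text
wrist17 98 [26, 23, 20, 22, 22, 21, 13, 36, 115, 112, 105, 106, 104, 101, 102, 103, 76, 46, 49, 50, 54, 47, 53, 52, 50, 48, 50, 49, 50, 50, 49, 54, 53, 50, 52, 51, 51, 48, 50, 51, 49, 50, 39, 111, 105] | [110, 116, 115, 115, 115, 115, 118, 114, 114, 104, 208, 197, 195, 193, 195, 208, 91, 88, 95, 97, 101, 96, 98, 94, 79, 214, 211, 206, 205, 204, 197, 201, 198, 202, 222, 43, 25, 34, 35, 30, 50, 50, 52, 51, 51]
wrist17 100 [23, 25, 28, 16, 18, 18, 19, 8, 119, 114, 107, 105, 105, 103, 104, 104, 75, 50, 48, 53, 49, 50, 51, 49, 50, 47, 50, 49, 45, 51, 52, 49, 50, 50, 50, 57, 53, 48, 43, 94, 97, 95, 38, 107, 104] | [115, 113, 117, 115, 120, 80, 47, 48, 48, 37, 75, 205, 200, 197, 196, 212, 95, 90, 94, 96, 94, 96, 95, 83, 218, 213, 207, 205, 205, 203, 201, 201, 203, 212, 169, 34, 26, 31, 32, 35, 49, 51, 50, 50, 49]
wrist17 104 [25, 25, 25, 18, 22, 20, 18, 9, 61, 109, 107, 106, 100, 102, 100, 103, 107, 46, 46, 44, 50, 47, 48, 48, 48, 48, 49, 48, 51, 54, 53, 50, 50, 51, 52, 49, 47, 43, 111, 109, 105, 106, 107, 103, 105] | [110, 116, 118, 118, 83, 54, 54, 53, 48, 65, 79, 215, 208, 205, 214, 87, 
[... 2415 characters left out ...]
34, 40, 28, 20, 0, 190, 178, 172, 177, 188, 77] | [176, 173, 174, 175, 176, 184, 142, 23, 17, 32, 42, 41, 41, 42, 40, 35, 27, 97, 196, 101, 78, 132, 177, 178, 172, 169, 168, 164, 166, 170, 169, 172, 170, 170, 168, 162, 163, 168, 167, 170, 170, 170, 173, 172, 173]
wrist22 116 [162, 164, 164, 164, 167, 167, 164, 160, 158, 157, 158, 158, 163, 166, 166, 173, 182, 99, 77, 93, 178, 172, 169, 168, 169, 170, 173, 185, 102, 29, 32, 34, 34, 36, 35, 33, 28, 18, 4, 153, 187, 122, 67, 69, 74] | [175, 173, 172, 172, 176, 190, 91, 20, 21, 37, 41, 40, 41, 39, 39, 38, 24, 148, 153, 100, 74, 129, 176, 177, 171, 174, 169, 169, 167, 164, 167, 167, 164, 164, 164, 165, 167, 169, 169, 171, 170, 173, 171, 171, 164]
```

View pics/zz22.png

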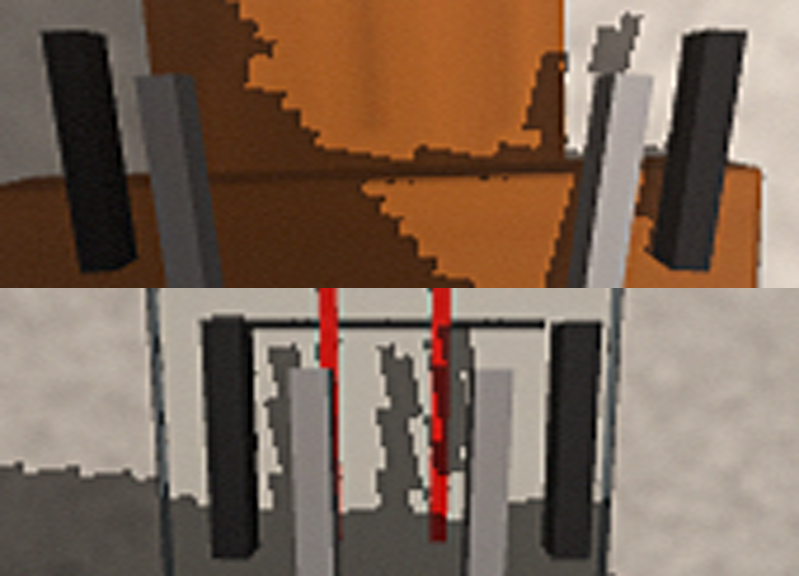

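Request:
drive_tool --rows '[[[0, 0.003, -0.1, 0, 0, 0], [0, 0.007, -0.25, 0, 0, 0], [0, 0.01, -0.4, 0, 0, 0], [0, 0.01, -0.45, 0, 0, 0], [0, 0.01, -0.45, 0, 0, 0]]]' --fingers -0.35

```text
time_s: 19.68
eef_pos: [509.9, -4.0, 211.6]
ee_rot: [0.001, 0.997, -0.083, -0.0]
force: [-0.4, -0.3, -0.3]
grip_width: 0.321
```

```bash
python3 - <<'E'
from h import *
np.set_printoptions(precision=2,suppress=True)
im,c=snap('wrist','wrist23')
s=ctrl.sense();print(s['time_s'],s['eef_pos'],s['ee_rot']*1000,s['force'],s['grip_width'])
im=cv2.imread('pics/wrist23.png');b=(195,15,355,165)
cv2.imwrite('pics/z23.png',cv2.resize(im[b[1]:b[3],b[0]:b[2]],None,fx=5,fy=4,interpolation=cv2.INTER_CUBIC))
E
```

```text
19.725 [510.03  -4.02 212.09] [  0.98 996.52 -83.29   0.29] [ 0.78  0.59 -0.89] 0.32862232198395547
```

View pics/z23.png

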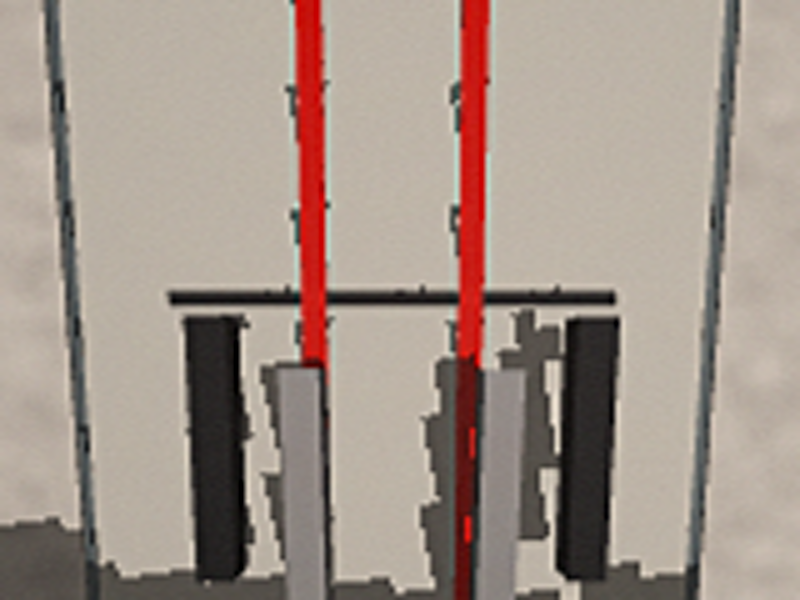

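```bash
python3 - <<'E'
from h import *
np.set_printoptions(precision=2,suppress=True)
f='wrist23'
print(plane(f,(275.4,94.5),60),plane(f,(273.2,89.5),30))
print(plane(f,(275.4,94.5),50)) 
E
```

```text
[589.59 -18.43  60.  ] [593.09 -18.17  30.  ]
[590.01 -18.55  50.  ]
```

Request:
drive_tool --rows '[[[0.01, 0.004, -0.05, 0, 0, 0], [0.02, 0.008, -0.1, 0, 0, 0], [0.02, 0.008, -0.15, 0, 0, 0], [0.02, 0.008, -0.15, 0, 0, 0]]]'

```text
time_s: 20.23
eef_pos: [511.9, -3.2, 196.6]
ee_rot: [0.001, 0.997, -0.083, -0.0]
force: [-0.7, 0.8, -1.4]
grip_width: 0.325
```

```bash
python3 - <<'E'
from h import *
np.set_printoptions(precision=2,suppress=True)
im,c=snap('wrist','wrist24');snap('side','side24');snap('scene','scene24')
s=ctrl.sense();print(s['time_s'],s['eef_pos'],s['ee_rot']*1000,s['force'],s['grip_width'])
im=cv2.imread('pics/wrist24.png');b=(195,15,355,165)
cv2.imwrite('pics/z24.png',cv2.resize(im[b[1]:b[3],b[0]:b[2]],None,fx=5,fy=4,interpolation=cv2.INTER_CUBIC))
im=cv2.imread('pics/side24.png');b=(200,180,360,280)
cv2.imwrite('pics/zs24.png',cv2.resize(im[b[1]:b[3],b[0]:b[2]],None,fx=5,fy=5,interpolation=cv2.INTER_CUBIC))
E
```

```text
20.375 [512.05  -3.25 197.19] [  0.99 996.52 -83.31   0.4 ] [ 0.14 -0.4  -0.51] 0.32267861211666127
```

View pics/z24.png

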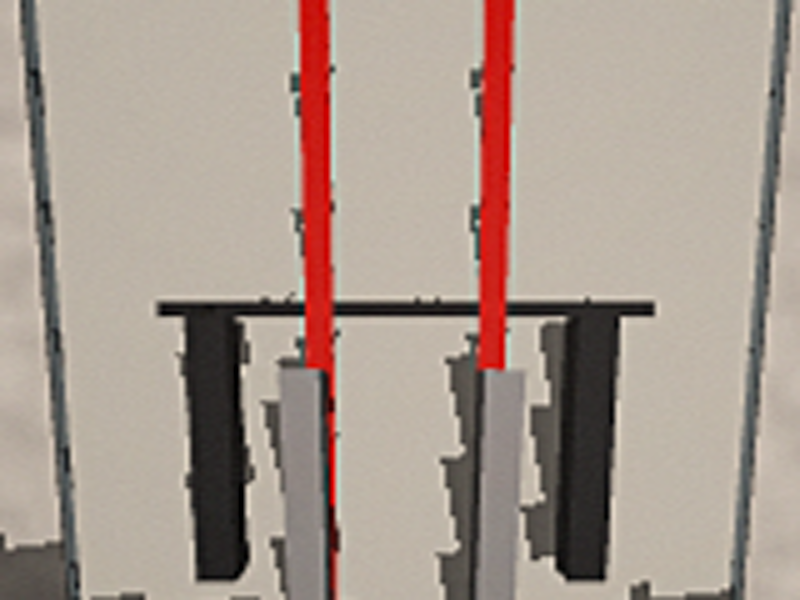

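View pics/zs24.png

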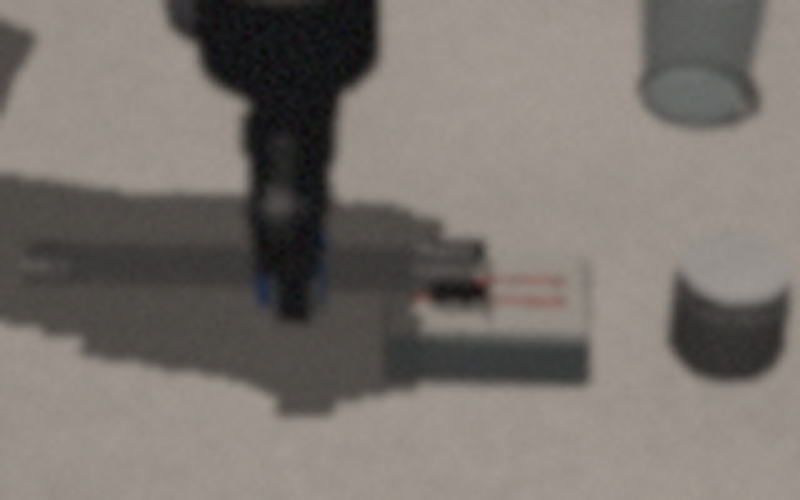

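```bash
python3 - <<'E'
from h import *
np.set_printoptions(precision=2,suppress=True)
f='wrist24'
X=lambda x,y:(195+x/5,15+y/4)
t=plane(f,X(402.5,318),45.3);c=plane(f,X(405,308),30)
ax=np.array([np.cos(np.radians(-9.6)),np.sin(np.radians(-9.6))]);n=np.array([-ax[1],ax[0]])
print(t,c,'tip - cross along',(t-c)[:2]@ax,'across',(t-c)[:2]@n)
l=[plane(f,X(x,340),30) for x in (317,493)];print('line gap',np.linalg.norm(l[0]-l[1]))
b=[plane(f,X(x,372),46.3) for x in (301,503)];print('bars',np.linalg.norm(b[0]-b[1]),((b[0]+b[1])/2))
print('bar yaw',2*np.degrees(np.arctan2(-83.31,996.52)))
print('line dir', np.degrees(np.arctan2(*((plane(f,X(315,0),30)-plane(f,X(319,360),30))[:2][::-1]))),np.degrees(np.arctan2(*((plane(f,X(499,0),30)-plane(f,X(492,360),30))[:2][::-1]))))
E
```

```text
[591.57 -17.66  45.3 ] [593.12 -18.2   30.  ] tip - cross along -1.6141304035628332 across 0.27444717447877726
line gap 14.2218819283046
bars 14.455092605452913 [587.06 -16.86  46.3 ]
bar yaw -9.557735688692839
line dir -9.901989630669572 -9.480517499089288
```

Request:
drive_tool --rows '[[[0.008, -0.002, -0.006, 0, 0, 0], [0.015, -0.004, -0.012, 0, 0, 0], [0.015, -0.004, -0.012, 0, 0, 0], [0.015, -0.004, -0.012, 0, 0, 0]]]'

```text
time_s: 20.88
eef_pos: [513.6, -3.6, 196.0]
ee_rot: [0.001, 0.997, -0.083, 0.0]
force: [1.2, -0.3, -0.9]
grip_width: 0.324
```

```bash
python3 - <<'E'
from h import *
np.set_printoptions(precision=2,suppress=True)
im,c=snap('wrist','wrist25');snap('side','side25');snap('scene','scene25')
s=ctrl.sense();print(s['time_s'],s['eef_pos'],s['ee_rot']*1000,s['force'],s['grip_width'])
a=[]
im=cv2.imread('pics/wrist25.png');b=(195,15,355,165)
cv2.imwrite('pics/z25.png',cv2.resize(im[b[1]:b[3],b[0]:b[2]],None,fx=5,fy=4,interpolation=cv2.INTER_CUBIC))
for f in ['scene25','side25','scene14','side14']:
    im,m,e=load(f); h=cv2.cvtColor(im,cv2.COLOR_RGB2HSV)
    M=cv2.inRange(h,(0,140,60),(14,255,255));n,l,s,c=cv2.connectedComponentsWithStats(M)
    for i in range(1,n):
        if s[i,4]>8: print(f,s[i],c[i])
E
```

```text
21.025 [513.55  -3.64 195.99] [  1.02 996.53 -83.27   0.39] [-0.37  0.49 -0.76] 0.3263547646055028
scene25 [401 126   6   6  28] [403.5  128.21]
scene25 [ 22 357   9   8  51] [ 25.76 360.47]
scene14 [401 126   6   6  28] [403.5  128.21]
scene14 [ 22 357   9   8  53] [ 25.92 360.49]
side14 [235 115   7   6  26] [237.81 117.19]
```

View pics/z25.png

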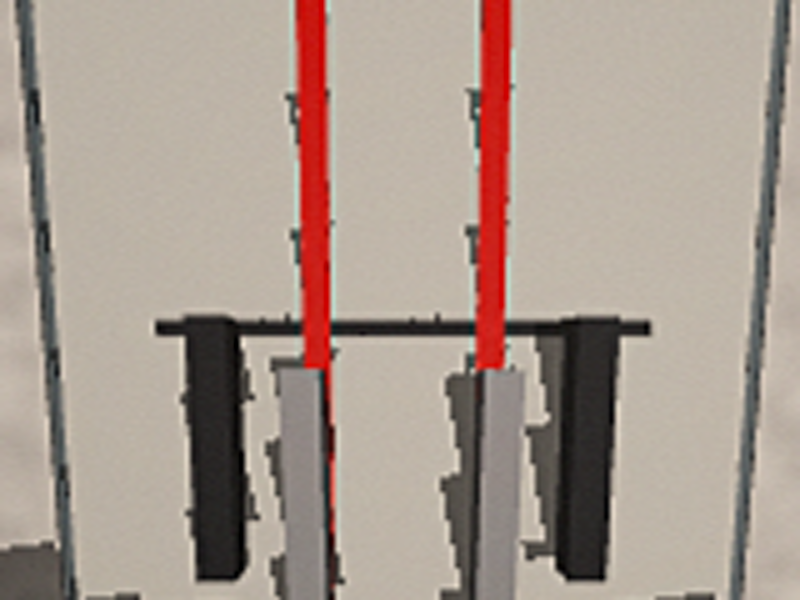

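View pics/scene25.png

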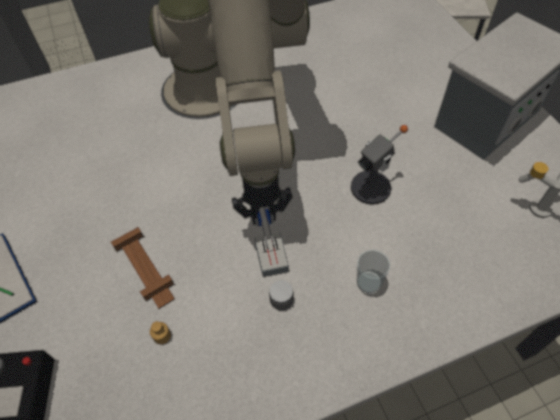

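View pics/side25.png

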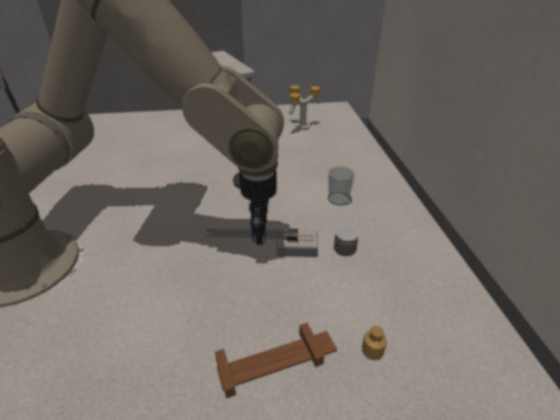

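```bash
python3 - <<'E'
from rig import ctrl
s=ctrl.sense();print(s['time_s'],s['eef_pos'],s['dq'].round(4),s['force'],s['grip_width'])
print(ctrl.finish_job())
E
```

```text
21.025 [513.55325412  -3.63989108 195.98580797] [ 0.0015 -0.002   0.0004 -0.0007 -0.0001  0.0005] [-0.36584232  0.49118614 -0.75641466] 0.3263547646055028
the job is handed in; nothing more can be done
None
```

The job is handed in at 21.0 s. The camera is aimed and released, and the tweezers are held over the gauge. One check on the tip gap disagreed with your text, described below.

**Camera:** It took two grips, because the ball slipped about 4 mm in the pads the first time. By my measurement the final aim is within about 0.7° in swivel and 0.8° in tilt of the middle of the white face. The ball was in the same place in the last scene picture as just after I let go. The weight, beaker and tin look unmoved in the last two pictures.

**Tweezers:** I picked them up by the blue pads.
- **Position:** The last correction was worked out to put the tip ends on the black cross-line. The final picture shows them there, with the tweezers' axis within about 0.3 mm of midway between the red lines.
- **Height:** I estimate the tips are about 4 mm above the face, from the pick-up height. I did not measure that clearance separately. The outside force read about 1 N, so nothing is touching.

**The check that disagreed:** I squeezed to the gap your text defines as 14 mm.
- **What matches the text:** The pads' outer faces are nearly parallel and about 27–28 mm apart. The tip gap has closed about 22 mm from the stated free 36 mm, which gives 13.9–14.2 mm. The ends of the steel legs sit over the red lines.
- **What does not:** In the pictures the black tip pieces stand about 6 mm outside where the text puts them on each side. Their visible inner faces are about 25 mm apart now, and were about 45–48 mm apart when free.

I followed the text's numbers, since they agree with each other. If the gap is judged by the drawn black pieces instead, it is too wide.

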